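# Take the bearing play out of a sample changer's turntable

## Task

The sample changer's turntable wobbles on its spindle: rock it to feel the play, pressing with closed fingertips first its left rim and then its right rim down against the bearing, each gently (about half a kilo, never more than one and a half) and held for a moment. Turn the blue adjuster knob clockwise just until the play is gone, not forced tight, and press the left and then the right rim again in the same way to prove that neither side rocks down any more, nipping the knob up a little further if one does. Let go of everything and leave the pots, jars, dish and screwdriver where they stand.

Things in the scene. Friction and masses are not known exactly. Their poses are not given: they have to be found in the camera images.
- changer: Sample changer, fixed: white housing with blue band, x -140 to +190 mm, y -140 to +140 mm, top at 70 mm; aluminium lift column, 283 mm high, at x 163, y -116 mm, its dosing head swung out to the right. Origin: on the bench under the turntable's axis; x from its front (display and keys, towards the robot) to its back, y to its left, z up. Yaw within 0.3 rad of the robot's x axis.
- disc: Turntable: grey disc, 250 mm diameter, 10 mm thick, upper face 95 mm above the bench when level (origin on the axis at 90 mm). Eight white rings, 10 mm high, stand 60 to 96 mm from the axis; the rim outside them is bare. It spins freely and its play lets it tip any way about its centre (drag under 1 N at the rim) up to a stop, which is springy: pushed with 5 N the rim gives 2 mm further.
- rock (a joint): Tilt of the turntable about the changer's x axis, rad: 0 level, positive = left rim down, negative = right rim down; stays where left. As found the play is 0.025 to 0.077 rad to either side (a 5 N push adds 0.02 of spring), different each time and not to be seen beforehand. A rim point at 109 mm radius goes down 1.09 mm per 0.01 rad. Readings scatter by about 0.008.
- left_edge (a point): Where to press on the left: point fixed to the housing, 109 mm left of the axis, at the height of the upper face of the level disc (95 mm above the bench); middle of the bare rim. It does not move with the disc.
- right_edge (a point): The same on the right (y = -109 mm).
- knob_grip (a point): Centre of the adjuster knob's grip, on the axis, 150 mm above the bench: blue ribbed upright cylinder, 46 mm diameter, from 127 to 167 mm above the bench, standing on a black skirt of 118 mm diameter (109 to 127 mm). Nothing stands round the grip above the skirt.
- knob (a joint): Turn of the adjuster knob, rad: 0 at the start, grows clockwise seen from above (tightening) to 7 at most, stays where left; turns against 0.12 N m. One rad takes up 0.018 rad of one-sided tilt: 2 mm at the 109 mm rim point. With the play just gone a 5 N push still springs the rim 1.9 mm down; 0.3 rad tighter 1.1 mm, which is snug. Over 0.7 rad past the end of play the bearing is too tight.
- collar: Steel thrust collar hidden under the knob's skirt, which the knob drives down (1 mm per rad) onto the turntable's thrust face of 55 mm radius; not to be touched. It carries a worn race of unknown thickness, so its position does not tell the play. Origin on the axis.
- pot_1_mid (a point): Bystander: white sample pot with blue cap, 36 mm diameter, 48 mm high, standing on the housing's front left corner; centre half-way up.
- pot_2_mid (a point): Bystander: white sample pot with white cap, 36 mm diameter, 48 mm high, on the housing's back left corner; centre half-way up.
- jar_1_mid (a point): Bystander: white powder jar with blue cap, 84 mm diameter, 110 mm high, on the bench left of the changer; centre half-way up.
- jar_2_mid (a point): Bystander: white powder jar with white cap, 72 mm diameter, 90 mm high, on the bench right of the changer; centre half-way up.
- dish_mid (a point): Bystander: steel weighing dish, 110 mm diameter, 32 mm high, on the bench at the front left of the changer; centre half-way up.
- screwdriver: Bystander: red-handled screwdriver lying on the bench right of the changer; origin under its middle.

How it is judged:
By the outcome, as a careful person would: the job done as asked, in the order asked, and still so for the second after the job is handed in, with the robot touching nothing.
It also fails if it takes over 72 s, if anything falls off the work surface, if the arm or the gripper's body presses on something with over 40 N, if the wrist force passes 120 N, or if a joint passes its speed limit or range.

## Robot

A 7-joint arm with a two-finger parallel gripper is mounted at the origin on the work surface. World frame = base frame: x ahead of the robot, y to its left, z up, the work surface at z = 0. Lengths are in m, angles in rad, forces in N, time in s.
With the tool pointing down it reaches from about 0.4 to 0.9 m from the base axis. Payload 5.5 kg.
Tool frame: the origin (TCP) lies at the very end of the fingers, on their centre line; the grasp point (between the pads) lies bot.grip_depth behind it (bot.grip_depth is the distance from the TCP to the grasp point, in m); z points along the fingers, x is the direction in which the jaws open and shut, and the axes are right-handed (so a half turn about z gives the same grasp; the last joint's range is limited). The gripper opens to 92 mm and grips with 3 to 60 N. Pads are 19 mm wide; open, the fingers measure 130 mm over their backs; the gripper's body (75 mm by 190 mm) begins 47 mm behind the grasp point.
Start: joints at [1.444, 0.501, -0.427, 1.55, 0.221, 1.138, -0.21], TCP at [0.247, -0.601, 0.194] pointing down, gripper open.
Joint ranges: [-2.88, 2.88], [-0.31, 2.03], [-1.54, 1.56], [0.2, 2.42], [-1.41, 4.55], [0.19, 2.02], [-2.57, 2.57]. Speed limits (rad/s): [2.57, 2.57, 3.14, 3.14, 3.14, 3.14, 3.14].

## Interface

Orientations are given as a 3x3 rotation matrix whose columns are the frame's x, y, z axes.
In Python, from station import bot gives the robot as it stands.
- The arm moves only by the shell command python3 -m creep 'ROWS' [OPENING] [FORCE]. ROWS is JSON, a list of rows, each an object with "offset": the shift along the tool's x, y, z in cm, a list of three; "spin": the turn about the tool's z in rad. In form: [{"offset": [tx, ty, tz], "spin": spin}, ...]. A call has 1 to 10 rows; each row is the pose to reach, as a shift and turn from the pose commanded when the call began, along the tool's axes at that moment; what a row does not reach only later rows make up. A row lasts 1/10 s, in which the tool goes at most 50 mm and 8.59 degrees, less where a joint would pass 70% of its speed; a pose out of reach is approached as far as the arm can. A call with a gripper value outside its range is refused whole. OPENING is the closure, from 0 (fully open) to 1 (shut), set as the call begins (- or left out, the last holds). The fingers move at their own pace and stop on an object; FORCE is the grip in N (left out, the last holds). Time passes only in rows, so rows that repeat a pose let the fingers close. It gives the time, the measured TCP pose, the force and the opening at its end, in the units of the state.
- bot.get_state(): the state, without advancing time (a new reading comes with each control period).
- bot.snapshot(name): name is "side" or "top" or "wrist"; returns a dict with "image" (480x640x3 uint8, red, green, blue), "vfov" (degrees; the focal length in pixels is half the picture's height over the tangent of half this angle, whatever the lens; pixels are square), "cx", "cy" (the principal point, pixels), "origin" and "attitude" of the camera in the world; the wrist camera has in their place "mount" (4x4, takes a point from camera to tool coordinates, whose origin is the TCP and whose axes are the tool frame's). Camera axes: x right, y up, looking along -z (the intrinsics and any distortion apply to the point x, -y, -z); pixel columns grow to the right and rows downward; lengths in m; the calibration is good to about 2 mm. A picture is of the moment at which its call begins: read the wrist's pose just before it. There is no depth.
- bot.sign_off(): hands the job in, once; it reports no verdict.
The state is a dict: "time": time; "qpos": joint angles; "dq": joint speeds; "tau": joint torques, N m; "tool_pos": TCP position; "ee_rot": TCP orientation; "ft_force": force on the tool from outside, world axes, zero at the start; "torque": the same for the moment, N m; "width": opening from 0.0 (shut) to 1.0 (fully open).
Only numpy, scipy, OpenCV 4.12 (cv2) and the standard library are available. Lean on these libraries where they do the work, as an engineer would, in place of code of your own. Each camera call takes 0.05 s, during which the arm holds its last target.

## Working session

There is one attempt and no reset: what is moved stays moved. The work goes in short steps, Python scripts to look and compute and a shell command to move; the robot and the scene stay as the last step left them, time stands still between calls to the robot, and variables do not carry over. Pictures are saved under pics/ and viewed, and the job is handed in when it is done.

```bash
ls; mkdir -p pics; python3 - <<'E'
from station import bot
import cv2,numpy as np
s=bot.get_state(); print(s, bot.grip_depth)
for n in ["side","top","wrist"]:
    d=bot.snapshot(n); cv2.imwrite(f"pics/{n}0.png",d["image"][:,:,::-1])
    print(n,{k:(v.tolist() if hasattr(v,'tolist') else v) for k,v in d.items() if k!="image"})
E
```

```text
pics
{'time': 0.0, 'qpos': array([ 1.44419391,  0.50184383, -0.42678998,  1.55146127,  0.22081753,
        1.13828442, -0.21032285]), 'dq': array([-2.24993591e-04,  4.02028257e-04,  2.25555952e-03,  2.81827352e-05,
        6.24204053e-04,  1.59386402e-03,  1.54310166e-05]), 'tau': array([ 3.21536545e-04, -5.66603422e+01, -5.81606224e+00, -2.79115498e+01,
       -6.85070269e-02,  3.08691000e-02,  2.00428331e-04]), 'tool_pos': array([ 0.24666915, -0.60055048,  0.19337613]), 'ee_rot': array([[ 3.80042489e-01, -9.24968774e-01, -6.88640440e-04],
       [-9.24967004e-01, -3.80043109e-01,  1.80993311e-03],
       [-1.93584466e-03, -5.08817979e-05, -9.99998125e-01]]), 'ft_force': array([-0.91783093, -0.19125976,  0.68703972]), 'torque': array([-0.02665897, -0.00447767,  0.003969  ]), 'width': 0.9983912625955703} 0.0188
side {'vfov': 56.261202922615624, 'cx': 317.7923024444732, 'cy': 245.62470109797587, 'origin': [0.24397217986185785, 0.5492178964857662, 0.7031889313116815], 'attitude': [[-0.8786837601324511, 0.3197392144437247, -0.35451612717393716], [-0.47739087274923087, -0.59404365066222, 0.6474643586512158], [-0.003578308989587726, 0.7381591805666392, 0.6746170912821308]]}
top {'vfov': 56.962738131015975, 'cx': 315.832524151905, 'cy': 242.0734391254457, 'origin': [0.47315015944999617, 0.018047650778657404, 1.009974671358657], 'attitude': [[-0.01120055268910916, 0.9975241923448513, -0.0694264596980907], [-0.9990823030641871, -0.008293432501871907, 0.0420210742520534], [0.04134125449739255, 0.06983340650497454, 0.996701658477848]]}
wrist {'vfov': 60.93155225662446, 'cx': 312.3434102013719, 'cy': 238.992421640261, 'mount': [[0.9999995082026243, 0.0005148088629275125, 0.0008476829264990623, 0.0009788535646064744], [0.000711302800330347, -0.967912037219214, -0.2512882453567542, -0.0671434321953664], [0.0006911170924445931, 0.25128872473309416, -0.9679119273876003, -0.18982968154363655], [0.0, 0.0, 0.0, 1.0]]}
```

View pics/side0.png

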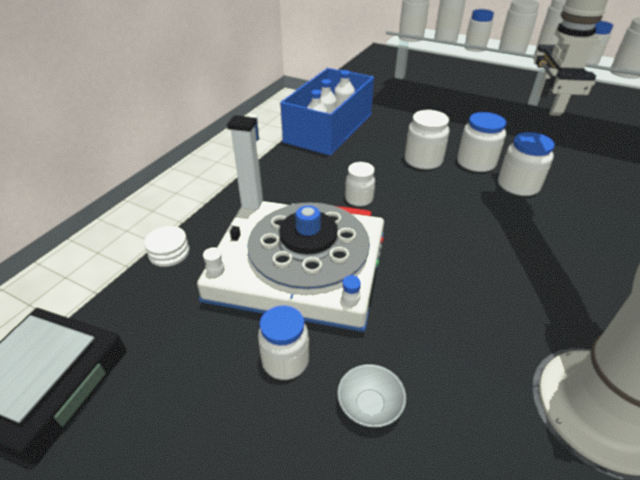

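View pics/top0.png

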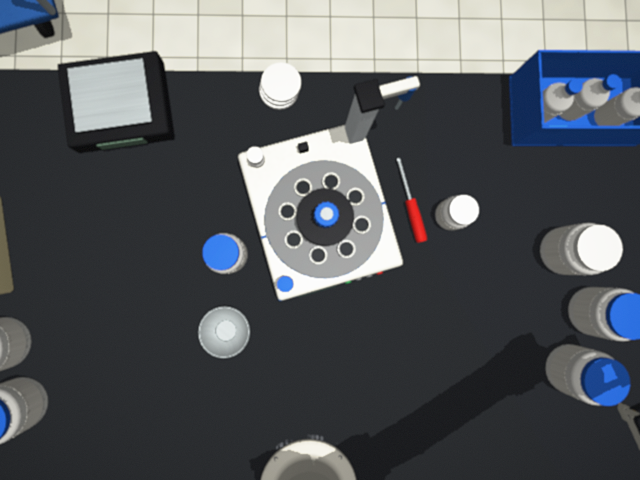

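Both fixed cameras see the changer: the knob is at about (327,213) in the top view and (308,220) in the side view. I'll measure more finely.

```bash
cat > h.py <<'E'
import numpy as np,cv2
from station import bot
def K(d):
    f=240/np.tan(np.radians(d["vfov"])/2); return f
def proj(d,P,T=None):
    if T is None: o,A=np.array(d["origin"]),np.array(d["attitude"])
    else: o,A=T[:3,3],T[:3,:3]
    p=(np.atleast_2d(P)-o)@A; f=K(d)
    return np.c_[d["cx"]+f*p[:,0]/-p[:,2], d["cy"]+f*p[:,1]/p[:,2]]
def ray(d,uv,T=None):
    if T is None: o,A=np.array(d["origin"]),np.array(d["attitude"])
    else: o,A=T[:3,3],T[:3,:3]
    f=K(d); v=A@np.array([(uv[0]-d["cx"])/f,-(uv[1]-d["cy"])/f,-1]); return o,v/np.linalg.norm(v)
def tri(rs):
    A=0;b=0
    for o,v in rs:
        M=np.eye(3)-np.outer(v,v);A=A+M;b=b+M@o
    return np.linalg.solve(A,b)
def onz(d,uv,z,T=None):
    o,v=ray(d,uv,T); return o+v*(z-o[2])/v[2]
def wristT(d,s):
    T=np.eye(4);T[:3,:3]=s["ee_rot"];T[:3,3]=s["tool_pos"];return T@np.array(d["mount"])
E
python3 - <<'E'
from h import *
top=bot.snapshot("top");side=bot.snapshot("side")
def crop(d,x0,y0,w,h,k,n):
    cv2.imwrite(n,cv2.resize(d["image"][y0:y0+h,x0:x0+w,::-1],None,fx=k,fy=k,interpolation=cv2.INTER_CUBIC))
crop(top,225,115,190,195,3,"pics/topc.png"); crop(side,190,110,200,220,2.7,"pics/sidec.png")
for n,d,(x0,x1,y0,y1) in (("top",top,(300,350,190,240)),("side",side,(285,330,195,245))):
    im=d["image"].astype(int)[y0:y1,x0:x1]
    m=(im[...,2]-im[...,0]>60)
    ys,xs=np.nonzero(m); print(n,m.sum(),xs.min()+x0,xs.max()+x0,ys.min()+y0,ys.max()+y0,xs.mean()+x0,ys.mean()+y0)
E
```

```text
top 396 314 338 201 226 325.8686868686869 214.07575757575756
side 544 295 320 205 234 307.80882352941177 220.6139705882353
```

View pics/topc.png

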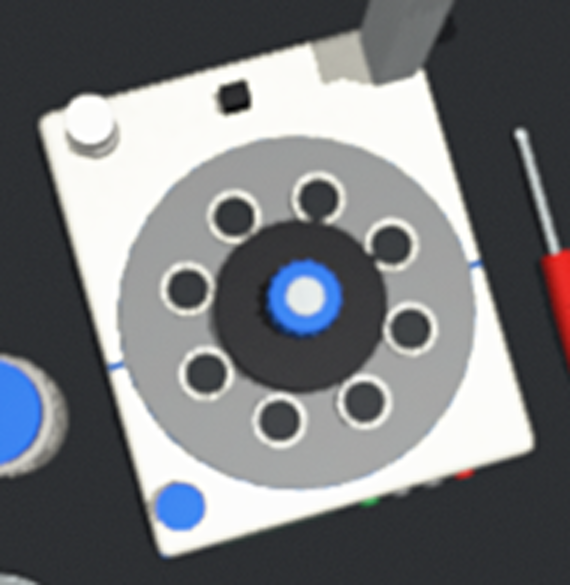

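View pics/sidec.png

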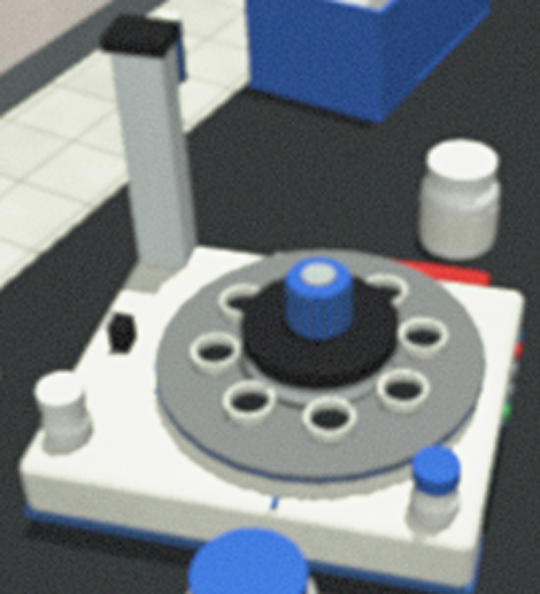

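```bash
cat >> h.py <<'E'
E
python3 - <<'E'
from h import *
from scipy.optimize import least_squares
top=bot.snapshot("top");side=bot.snapshot("side")
p=tri([ray(top,(326.7,213.7)),ray(side,(307.8,211.1))]);print("knob top",p,proj(top,p),proj(side,p))
print("disc c",onz(top,(324.3,219.2),.095))
L=onz(top,(263.3,237),.07);R=onz(top,(383.3,203),.07);print("marks",L,R,np.linalg.norm(L-R),"yaw",np.arctan2(*((L-R)[:2]*[-1,1])), (L+R)/2)
M=[(-.14,.14,.07),(-.14,-.14,.07),(.19,.14,.07),(0,.14,.07),(0,-.14,.07),(0,0,.167)]
U=np.array([(279.3,300),(402.3,264),(239,155),(263.3,237),(383.3,203),(326.7,213.7)])
Ms=[(0,0,.167),(-.14,.14,.07)];Us=np.array([(307.8,211.1),(190+472/2.7,110+550/2.7)])
def W(q,M):
    c,s=np.cos(q[2]),np.sin(q[2]);M=np.array(M);return np.c_[q[0]+c*M[:,0]-s*M[:,1],q[1]+s*M[:,0]+c*M[:,1],M[:,2]]
f=lambda q:np.r_[(proj(top,W(q,M))-U).ravel(),(proj(side,W(q,Ms[:1]))-Us[:1]).ravel()]
r=least_squares(f,[.5,0,.25]);print(r.x,r.fun.reshape(-1,2).round(1))
q=r.x
for n,P in dict(left=(0,.109,.095),right=(0,-.109,.095),knob=(0,0,.15),col=(.163,-.116,.283)).items(): print(n,W(q,[P])[0].round(4))
E
```

```text
knob top [ 0.58639817 -0.03840383  0.17153763] [[326.53692079 213.37129689]] [[308.16420901 211.133995  ]]
disc c [ 0.58452841 -0.03872782  0.095     ]
marks [0.5503507  0.08992364 0.07      ] [ 0.62197117 -0.16830688  0.07      ] 0.2679785349661313 yaw 0.2705505140928569 [ 0.58616093 -0.03919162  0.07      ]
[ 0.58665421 -0.03972251  0.26912489] [[-0.6  1.2]
 [ 2.6  0.5]
 [-2.1 -2.4]
 [-2.5  0.5]
 [ 2.9 -0.9]
 [ 0.4 -0.1]
 [ 0.6  1.5]]
left [0.5577 0.0654 0.095 ]
right [ 0.6156 -0.1448  0.095 ]
knob [ 0.5867 -0.0397  0.15  ]
col [ 0.7746 -0.1082  0.283 ]
```

Triangulated axis is about (0.586, -0.039), with the knob top at z 0.171 against 0.167 stated. Yaw is about 0.27. I'm moving up and across with the fingers closed, turning the tool so its x lies along the changer's x.

```bash
python3 -m creep '[{"offset":[-2,-2,-3],"spin":-0.1},{"offset":[-5,-5,-6],"spin":-0.2},{"offset":[-8,-8,-8],"spin":-0.3},{"offset":[-11,-12,-8],"spin":-0.42},{"offset":[-14.5,-15.5,-8],"spin":-0.55},{"offset":[-18,-19,-8],"spin":-0.68},{"offset":[-21.5,-22.5,-8],"spin":-0.8},{"offset":[-25,-26,-8],"spin":-0.92},{"offset":[-28,-29.5,-8],"spin":-1.05},{"offset":[-31,-33,-8],"spin":-1.15}]' 1 20
```

```text
time: 1.35
tool_pos: [0.4349, -0.1874, 0.2748]
ee_rot: [[1.0, -0.026, 0.001], [-0.026, -1.0, -0.002], [0.001, 0.002, -1.0]]
ft_force: [0.9, -0.2, 0.2]
width: 0.181
```

```bash
python3 -m creep '[{"offset":[2,-4,0],"spin":-0.05},{"offset":[4,-8,0],"spin":-0.12},{"offset":[6,-12,0],"spin":-0.2},{"offset":[8,-16,0],"spin":-0.26},{"offset":[10,-20,0],"spin":-0.3},{"offset":[11,-23,0],"spin":-0.3},{"offset":[11.6,-25.5,0],"spin":-0.3},{"offset":[11.6,-25.5,0],"spin":-0.3},{"offset":[11.6,-25.5,0],"spin":-0.3}]'
python3 - <<'E'
from h import *
s=bot.get_state();d=bot.snapshot("wrist");cv2.imwrite("pics/w1.png",d["image"][:,:,::-1]);print(s["tool_pos"],s["qpos"],s["ft_force"],wristT(d,s)[:3,3])
np.savez("w1.npz",T=wristT(d,s))
E
```

```text
time: 2.25
tool_pos: [0.5581, 0.0626, 0.2743]
ee_rot: [[0.964, 0.267, -0.0], [0.267, -0.964, -0.0], [-0.0, 0.0, -1.0]]
ft_force: [-0.2, 0.4, -0.0]
width: 0.009
[0.55810469 0.06263303 0.2743114 ] [ 0.61392845  0.39456585 -0.99972269  1.66727617  0.345471    1.27097804
 -0.18413639] [-0.24386114  0.43573433 -0.03602709] [0.54024924 0.12663873 0.46412843]
```

View pics/w1.png

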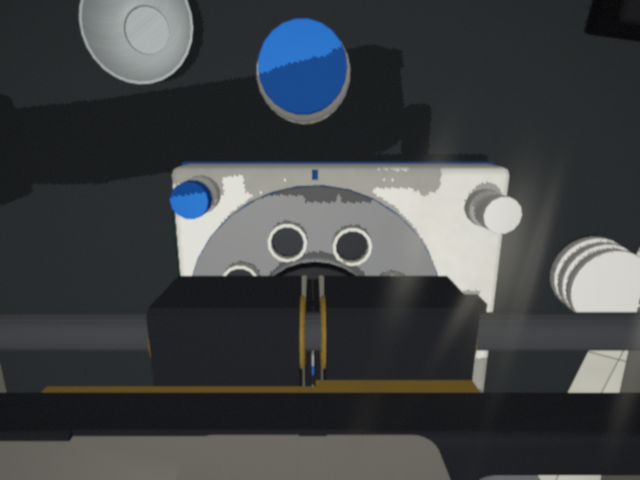

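The wrist view is square with the housing, so the yaw is confirmed. The disc's left apex is at about (314,186), the left mark at (315,174) and the pots at (190,198) and (497,212). Checking the axis from these.

```bash
python3 - <<'E'
from h import *
from scipy.optimize import least_squares
s=bot.get_state();d=bot.snapshot("wrist");T=wristT(d,s)
g=d["image"]
cv2.imwrite("pics/w1c.png",cv2.resize(g[150:290,160:520,::-1],None,fx=2.2,fy=2.2,interpolation=cv2.INTER_CUBIC))
q=[.5865,-.039,.27];c,sn=np.cos(.27),np.sin(.27)
def loc(p): dx,dy=p[0]-q[0],p[1]-q[1]; return np.round([c*dx+sn*dy,-sn*dx+c*dy],4)
for n,uv,z in (("apex",(314,186),.095),("mark",(314.5,174),.07),("ring1",(288,243),.105),("ring2",(352,246),.105),("arcL",(193,276),.095),("arcR",(437,276),.095),("cL",(178,163),.07),("cR",(506,163),.07)):
    print(n,loc(onz(d,uv,z,T)), np.hypot(*loc(onz(d,uv,z,T))))
E
```

```text
apex [0.0008 0.1243] 0.12430257439007447
mark [0.0014 0.1326] 0.13260739044261446
ring1 [-0.023   0.0737] 0.07720550498507214
ring2 [0.0354 0.0707] 0.07906737633183486
arcL [-0.1151  0.0384] 0.12133659794142902
arcR [0.1185 0.038 ] 0.12444376239892459
cL [-0.1285  0.1433] 0.192476336207857
cR [0.1837 0.1427] 0.23261337020902303
```

View pics/w1c.png

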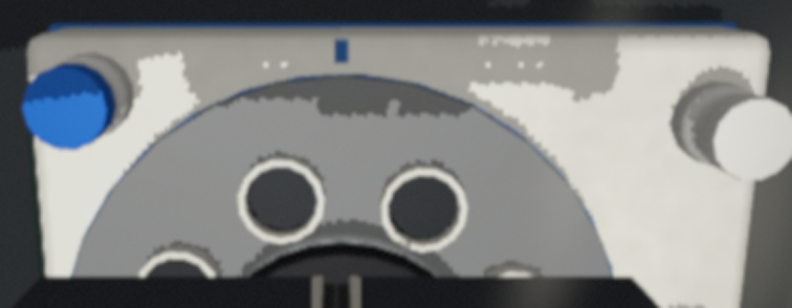

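The axis agrees within about 1 mm. Lowering over the left rim.

```bash
python3 -m creep '[{"offset":[0,-0.35,4],"spin":0},{"offset":[0,-0.35,8],"spin":0},{"offset":[0,-0.35,12],"spin":0},{"offset":[0,-0.35,15],"spin":0},{"offset":[0,-0.35,16.5],"spin":0},{"offset":[0,-0.35,16.5],"spin":0},{"offset":[0,-0.35,16.5],"spin":0},{"offset":[0,-0.35,16.5],"spin":0}]'
python3 - <<'E'
from h import *
s=bot.get_state();print(s["tool_pos"],s["ft_force"])
d=bot.snapshot("side");cv2.imwrite("pics/s2.png",cv2.resize(d["image"][110:330,190:390,::-1],None,fx=2.7,fy=2.7))
print(bot.get_state()["ft_force"])
d=bot.snapshot("wrist");cv2.imwrite("pics/w2.png",d["image"][:,:,::-1])
E
```

```text
time: 3.15
tool_pos: [0.5589, 0.0657, 0.1113]
ee_rot: [[0.964, 0.265, 0.003], [0.265, -0.964, 0.0], [0.003, 0.001, -1.0]]
ft_force: [0.9, -0.5, -0.5]
width: 0.006
[0.55891014 0.06566069 0.11132803] [ 0.93094809 -0.50418917 -0.50375008]
[-0.28500501  0.25499558  0.54347588]
```

View pics/s2.png

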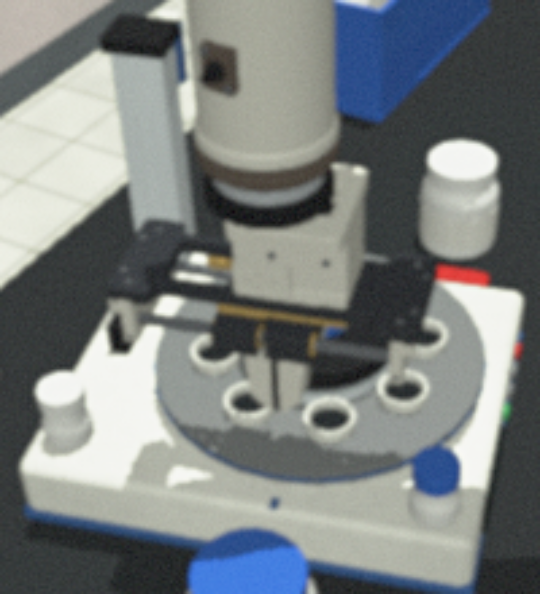

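View pics/w2.png

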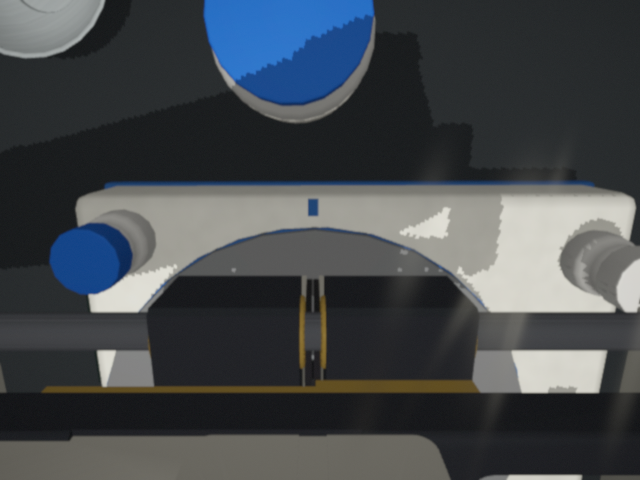

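Fingers are about 16 mm above the bare rim and centred on the mark. Approaching in small steps.

```bash
python3 -m creep '[{"offset":[0,0,0.4],"spin":0},{"offset":[0,0,0.8],"spin":0},{"offset":[0,0,1.1],"spin":0},{"offset":[0,0,1.1],"spin":0}]' | grep -E "tool_pos|force"
python3 -m creep '[{"offset":[0,0,0.1],"spin":0},{"offset":[0,0,0.2],"spin":0}]'| grep -E "tool_pos|force"
python3 -m creep '[{"offset":[0,0,0.1],"spin":0},{"offset":[0,0,0.2],"spin":0}]'| grep -E "tool_pos|force"
python3 -m creep '[{"offset":[0,0,0.1],"spin":0},{"offset":[0,0,0.2],"spin":0}]'| grep -E "tool_pos|force"
python3 -m creep '[{"offset":[0,0,0.05],"spin":0},{"offset":[0,0,0.1],"spin":0}]'| grep -E "tool_pos|force"
```

```text
tool_pos: [0.5569, 0.0655, 0.0978]
ft_force: [0.6, -0.3, 0.0]
tool_pos: [0.5575, 0.0657, 0.0964]
ft_force: [-0.9, -0.4, 0.3]
tool_pos: [0.5574, 0.0656, 0.0944]
ft_force: [0.3, 0.0, -0.4]
tool_pos: [0.5574, 0.0656, 0.0924]
ft_force: [-0.7, 0.3, 0.3]
tool_pos: [0.5574, 0.0656, 0.0914]
ft_force: [0.7, 0.2, 1.2]
```

```bash
for i in 1 ; do python3 -m creep '[{"offset":[0,0,0.05],"spin":0},{"offset":[0,0,0.1],"spin":0}]'| grep -E "tool_pos|force"
python3 -m creep '[{"offset":[0,0,0.05],"spin":0},{"offset":[0,0,0.1],"spin":0}]'| grep -E "tool_pos|force"
python3 -m creep '[{"offset":[0,0,0.05],"spin":0},{"offset":[0,0,0.1],"spin":0}]'| grep -E "tool_pos|force"; done
```

```text
tool_pos: [0.5574, 0.0656, 0.0904]
ft_force: [0.4, -0.3, -0.2]
tool_pos: [0.5574, 0.0656, 0.0894]
ft_force: [-0.5, 0.0, -0.1]
tool_pos: [0.5573, 0.0656, 0.0884]
ft_force: [-0.6, 0.1, 0.1]
```

```bash
python3 -m creep '[{"offset":[0,0,0.05],"spin":0},{"offset":[0,0,0.1],"spin":0}]'| grep -E "tool_pos|force"
python3 -m creep '[{"offset":[0,0,0.05],"spin":0},{"offset":[0,0,0.1],"spin":0}]'| grep -E "tool_pos|force"
python3 - <<'E'
from h import *
d=bot.snapshot("side");cv2.imwrite("pics/s3.png",cv2.resize(d["image"][110:330,190:390,::-1],None,fx=2.7,fy=2.7))
E
```

```text
tool_pos: [0.5574, 0.0656, 0.0874]
ft_force: [-0.3, -0.6, 0.2]
tool_pos: [0.5574, 0.0656, 0.0864]
ft_force: [0.6, -0.3, 0.0]
```

View pics/s3.png

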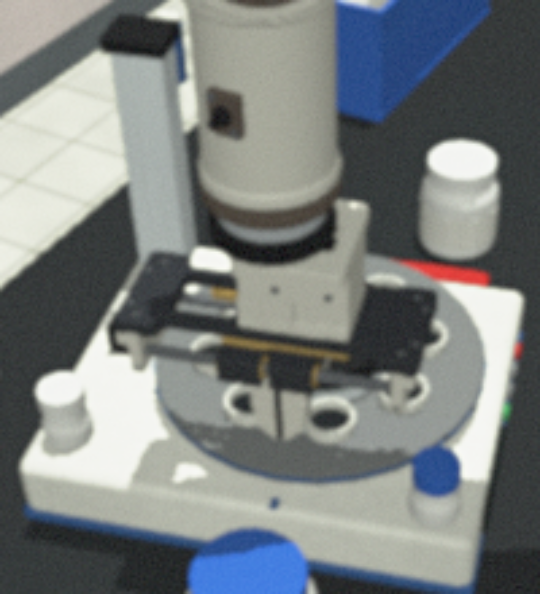

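The tips are at (283,440) on the bare rim, which has tipped down a little. Continuing.

```bash
python3 -m creep '[{"offset":[0,0,0.05],"spin":0},{"offset":[0,0,0.1],"spin":0}]'| grep -E "tool_pos|force"
python3 -m creep '[{"offset":[0,0,0.05],"spin":0},{"offset":[0,0,0.1],"spin":0}]'| grep -E "tool_pos|force"
python3 -m creep '[{"offset":[0,0,0.05],"spin":0}]'| grep -E "tool_pos|force"
```

```text
tool_pos: [0.5574, 0.0656, 0.0854]
ft_force: [0.8, -0.2, -0.1]
tool_pos: [0.5574, 0.0656, 0.0844]
ft_force: [0.4, -0.4, -0.3]
tool_pos: [0.5574, 0.0656, 0.0839]
ft_force: [-1.0, 0.4, -0.1]
```

```bash

python3 - <<'E'
from h import *
s=bot.get_state()
d=bot.snapshot("side");cv2.imwrite("pics/s4.png",cv2.resize(d["image"][200:310,235:375,::-1],None,fx=5,fy=5,interpolation=cv2.INTER_CUBIC))
print(((proj(d,s["tool_pos"])-[235,200])*5), ((proj(d,[.5579,.066,.095])-[235,200])*5),(proj(d,[.587-.125*.2667,-.039+.125*.9638,.095])-[235,200])*5,s["ft_force"],s["tau"])
d=bot.snapshot("top");cv2.imwrite("pics/t4.png",cv2.resize(d["image"][115:310,225:415,::-1],None,fx=3,fy=3,interpolation=cv2.INTER_CUBIC))
E
```

```text
[[301.20855695 413.68672337]] [[298.34530033 393.58041887]] [[286.73260434 424.66545944]] [-0.99614685  0.41182393 -0.06535376] [ 2.19172816e-02 -4.82725883e+01 -1.25624415e+01 -2.15788025e+01
 -6.95721083e-02  1.83107058e-02  6.72457390e-03]
```

View pics/s4.png

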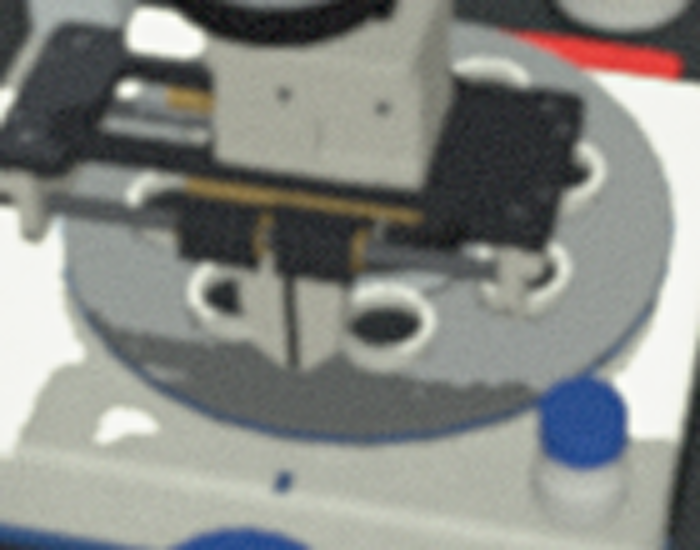

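The visible finger ends at (295,368), while the measured TCP projects to (301,414). I need to understand that mismatch before going on.

```bash

python3 - <<'E'
from h import *
s=bot.get_state()
a=0
d=bot.snapshot("side")
im=d["image"][245:300,270:320,::-1].astype(float)
im=np.clip((im-20)*1.6,0,255).astype(np.uint8)
cv2.imwrite("pics/s5.png",cv2.resize(im,None,fx=10,fy=10,interpolation=cv2.INTER_CUBIC))
R=s["ee_rot"];t=s["tool_pos"]
for x in(-.019,0,.019):
  for y in(-.0095,.0095):
    print(x,y,((proj(d,t+R@[x,y,0])-[270,245])*10).round(), ((proj(d,t+R@[x,y,-.04])-[270,245])*10).round())
E
```

```text
-0.019 -0.0095 [[338. 431.]] [[333. 281.]]
-0.019 0.0095 [[363. 358.]] [[359. 208.]]
0 -0.0095 [[239. 414.]] [[231. 264.]]
0 0.0095 [[266. 342.]] [[258. 191.]]
0.019 -0.0095 [[141. 397.]] [[129. 247.]]
0.019 0.0095 [[169. 325.]] [[158. 175.]]
```

View pics/s5.png

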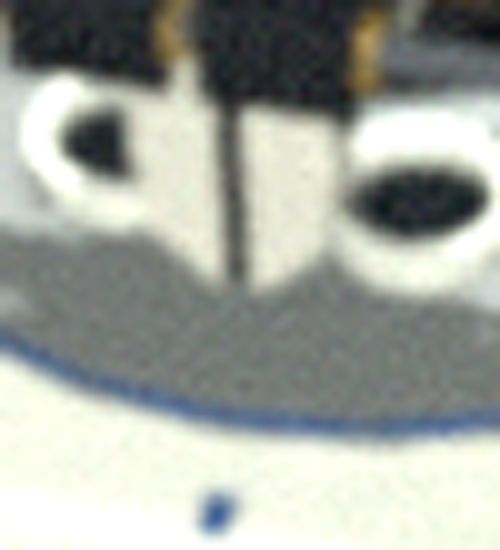

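View pics/t4.png

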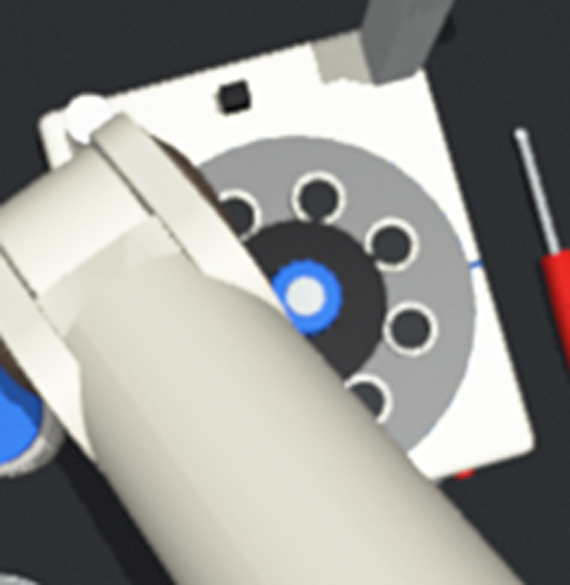

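```bash

python3 - <<'E'
from h import *
d=bot.snapshot("side");s=bot.get_state()
print("start TCP proj",proj(d,[.24667,-.60055,.19338]))
im=cv2.imread("pics/side0.png")[20:140,520:620]
cv2.imwrite("pics/side0c.png",cv2.resize(im,None,fx=5,fy=5,interpolation=cv2.INTER_CUBIC))
w=bot.snapshot("wrist");M=np.array(w["mount"])
for p in ([0,0,0],[0,-.0095,0],[0,0,-.02],[0,0,-.04],[0,-.0095,-.04],[0,0,-.066]): print(p,proj(w,[p],M))
# disc points seen from wrist
T=wristT(w,s);c,sn=np.cos(.27),np.sin(.27)
for r in (.125,.109,.096): print(r,proj(w,[[.587-r*sn,-.039+r*c,.095]],T))
cv2.imwrite("pics/w5.png",cv2.resize(w["image"][180:400,200:440,::-1],None,fx=3,fy=2.7,interpolation=cv2.INTER_CUBIC))
E
```

```text
start TCP proj [[543.76206902 118.88258205]]
[0, 0, 0] [[312.61131174 272.86092455]]
[0, -0.0095, 0] [[312.60059414 254.32370718]]
[0, 0, -0.02] [[312.65788476 287.79567121]]
[0, 0, -0.04] [[312.71560943 306.30646304]]
[0, -0.0095, -0.04] [[312.70384839 283.76481682]]
[0, 0, -0.066] [[312.81512408 338.21820649]]
0.125 [[314.04558564 246.98577673]]
0.109 [[314.06702826 280.13926854]]
0.096 [[314.0837928  306.05973653]]
```

View pics/side0c.png

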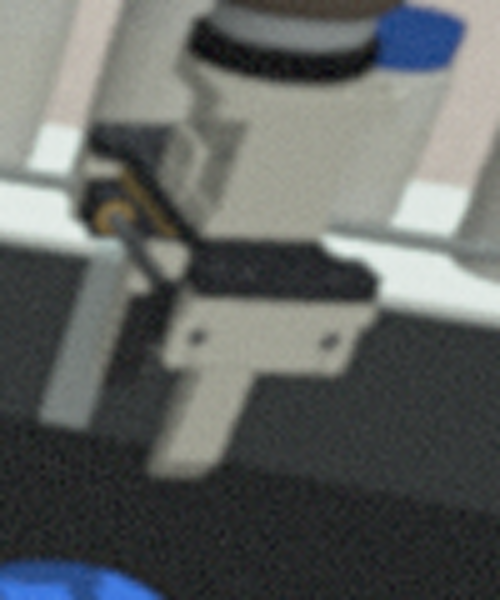

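View pics/w5.png

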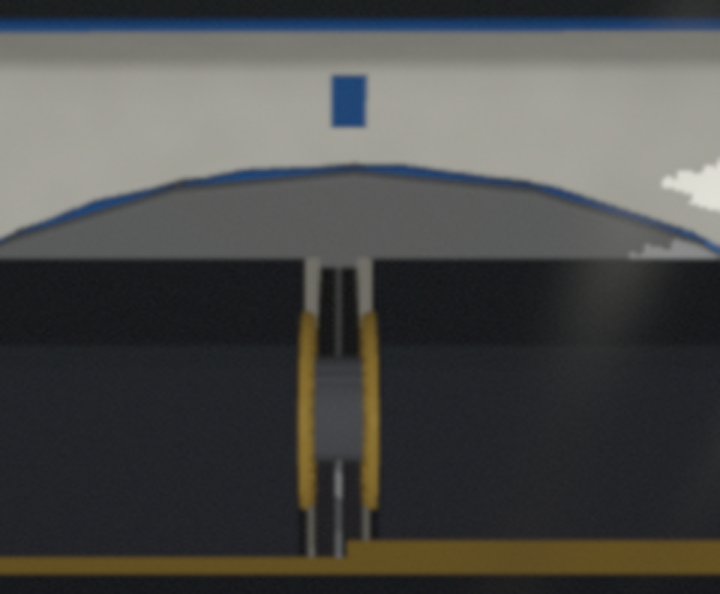

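Both the side view (start and now) and the wrist view show the finger ends 20–30 mm short of the reported TCP. I'll fit the wrist camera's height to known features, to tell whether it's the pose reading or the finger length.

```bash
python3 - <<'E'
from h import *
from scipy.optimize import least_squares
w=bot.snapshot("wrist");s=bot.get_state()
import cv2
cv2.imwrite("pics/w6.png",w["image"][:,:,::-1])
M=np.array(w["mount"])
def T_of(pos,yawR):
    T=np.eye(4);T[:3,:3]=yawR;T[:3,3]=pos;return T@M
T1=np.load("w1.npz")["T"]
R=s["ee_rot"]
im1=cv2.imread("pics/w1.png");im2=cv2.imread("pics/w2.png")
# disc edge points: find housing-white->disc boundary via blue thin line
c,sn=np.cos(.27),np.sin(.27)
def W(q,P):
    P=np.atleast_2d(P);return np.c_[q[0]+c*P[:,0]-sn*P[:,1],q[1]+sn*P[:,0]+c*P[:,1],P[:,2]]
def edge(im,cols,r0,r1):
    out=[]
    for x in cols:
        b=im[r0:r1,x].astype(int);v=b[:,0]-b[:,2];k=v.argmax()
        out.append((x,r0+k,v[k]))
    return out
print(edge(im1,range(220,420,20),183,262)); print(edge(im2,range(180,460,20),222,275))
E
```

```text
[(220, np.int64(225), np.int64(16)), (240, np.int64(208), np.int64(25)), (260, np.int64(197), np.int64(5)), (280, np.int64(190), np.int64(14)), (300, np.int64(186), np.int64(29)), (320, np.int64(186), np.int64(21)), (340, np.int64(188), np.int64(12)), (360, np.int64(194), np.int64(17)), (380, np.int64(203), np.int64(14)), (400, np.int64(217), np.int64(13))]
[(180, np.int64(271), np.int64(22)), (200, np.int64(258), np.int64(62)), (220, np.int64(248), np.int64(28)), (240, np.int64(240), np.int64(69)), (260, np.int64(235), np.int64(14)), (280, np.int64(231), np.int64(72)), (300, np.int64(229), np.int64(49)), (320, np.int64(228), np.int64(36)), (340, np.int64(230), np.int64(52)), (360, np.int64(233), np.int64(30)), (380, np.int64(238), np.int64(51)), (400, np.int64(245), np.int64(29)), (420, np.int64(254), np.int64(24)), (440, np.int64(267), np.int64(67))]
```

View pics/w6.png

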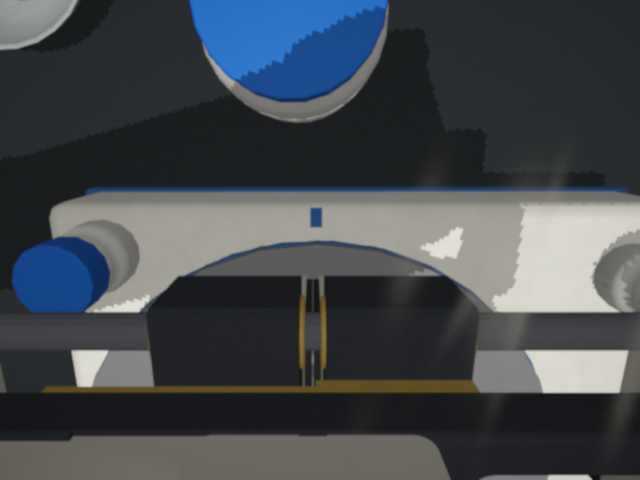

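```bash
python3 - <<'E'
from h import *
from scipy.optimize import least_squares
w=bot.snapshot("wrist");M=np.array(w["mount"])
im2=cv2.imread("pics/w2.png");im6=cv2.imread("pics/w6.png");im1=cv2.imread("pics/w1.png")
R1=np.array([[.964,.267,0],[.267,-.964,0],[0,0,-1]]);R2=np.array([[.964,.265,.003],[.265,-.964,0],[.003,.001,-1]])
s=bot.get_state();R6=s["ee_rot"]
ims=[(im1,[.5581,.0626,.2743],R1,range(220,420,10),183,262),(im2,[.5589,.0657,.1113],R2,range(180,450,10),222,275),(im6,s["tool_pos"],R6,range(180,480,10),236,276)]
E=[]
for im,p,R,cols,a,b in ims:
    T=np.eye(4);T[:3,:3]=R;T[:3,3]=p;T=T@M;pts=[]
    for x in cols:
        v=im[a:b,x,0].astype(int)-im[a:b,x,2];
        if v.max()>10: pts.append((x,a+v.argmax()))
    E.append((T,pts))
def res(q,sel):
    out=[]
    for i in sel:
        T,pts=E[i];T=T.copy();T[2,3]+=q[2]
        for uv in pts:
            P=onz(w,uv,.094,T);out.append(np.hypot(P[0]-q[0],P[1]-q[1])-.125)
    return np.array(out)*1e3
for sel in ([0],[1],[2],[0,1,2]):
    r=least_squares(res,[.587,-.039,0],args=(sel,),loss="soft_l1");print(sel,r.x.round(4),np.sqrt(np.mean(r.fun**2)).round(2))
E
```

```text
[0] [ 0.5877 -0.0383  0.0034] 0.22
[1] [ 0.588  -0.0387  0.0072] 0.17
[2] [ 0.5879 -0.0385  0.0067] 0.18
[0, 1, 2] [ 0.5879 -0.0385  0.0064] 0.2
```

The wrist camera fit says the reported height is right to about 6 mm, so the drawn fingers simply end short of the stated TCP. Feeling on downwards gently.

```bash
python3 -m creep '[{"offset":[0,0,0.1],"spin":0},{"offset":[0,0,0.2],"spin":0}]'| grep -E "tool_pos|force"
python3 -m creep '[{"offset":[0,0,0.1],"spin":0},{"offset":[0,0,0.2],"spin":0}]'| grep -E "tool_pos|force"
python3 -m creep '[{"offset":[0,0,0.1],"spin":0},{"offset":[0,0,0.2],"spin":0}]'| grep -E "tool_pos|force"
```

```text
tool_pos: [0.5574, 0.0655, 0.0819]
ft_force: [-0.6, -0.2, 0.1]
tool_pos: [0.5573, 0.0656, 0.0798]
ft_force: [0.2, 0.7, -0.0]
tool_pos: [0.5573, 0.0656, 0.0778]
ft_force: [-1.4, -0.2, 0.5]
```

```bash

python3 - <<'E'
from h import *
d=bot.snapshot("side")
im=d["image"][230:300,260:330,::-1].astype(float)
im=np.clip((im-20)*1.6,0,255).astype(np.uint8)
cv2.imwrite("pics/s6.png",cv2.resize(im,None,fx=8,fy=8,interpolation=cv2.INTER_CUBIC))
E
```

```text
(no output)
```

View pics/s6.png

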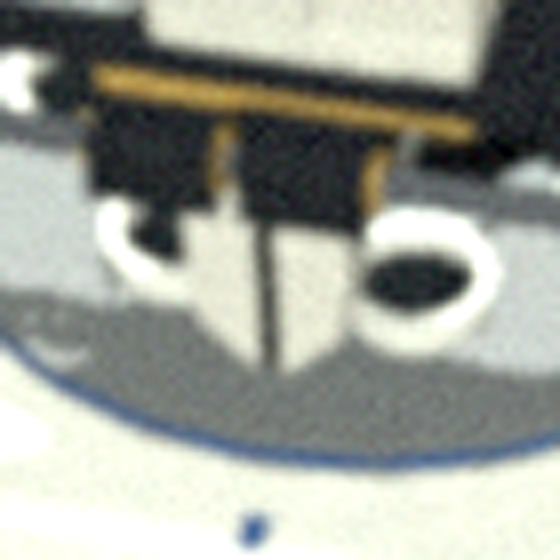

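The tip (270,372) is still clearly above the rim, which hasn't moved; roughly 10–17 mm remains.

```bash
python3 -m creep '[{"offset":[0,0,0.1],"spin":0},{"offset":[0,0,0.2],"spin":0}]'| grep -E "tool_pos|force"
python3 -m creep '[{"offset":[0,0,0.1],"spin":0},{"offset":[0,0,0.2],"spin":0}]'| grep -E "tool_pos|force"
python3 -m creep '[{"offset":[0,0,0.1],"spin":0},{"offset":[0,0,0.2],"spin":0}]'| grep -E "tool_pos|force"
python3 -m creep '[{"offset":[0,0,0.1],"spin":0},{"offset":[0,0,0.15],"spin":0}]'| grep -E "tool_pos|force"
```

```text
tool_pos: [0.5574, 0.0656, 0.0759]
ft_force: [-0.2, -0.7, 0.8]
tool_pos: [0.5574, 0.0656, 0.0739]
ft_force: [-0.5, 0.5, -0.1]
tool_pos: [0.5574, 0.0656, 0.0719]
ft_force: [-0.3, 0.4, -0.2]
tool_pos: [0.5573, 0.0655, 0.0703]
ft_force: [0.1, -0.2, 0.9]
```

```bash

python3 - <<'E'
from h import *
d=bot.snapshot("side")
im=d["image"][225:305,250:350,::-1].astype(float)
im=np.clip((im-20)*1.6,0,255).astype(np.uint8)
cv2.imwrite("pics/s7.png",cv2.resize(im,None,fx=7,fy=7,interpolation=cv2.INTER_CUBIC))
d=bot.snapshot("wrist");cv2.imwrite("pics/w7.png",d["image"][:,:,::-1])
E
```

```text
(no output)
```

View pics/s7.png

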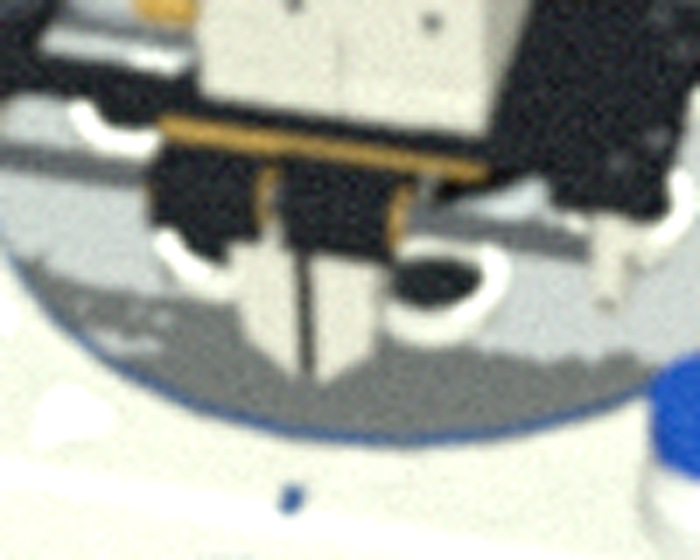

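View pics/w7.png

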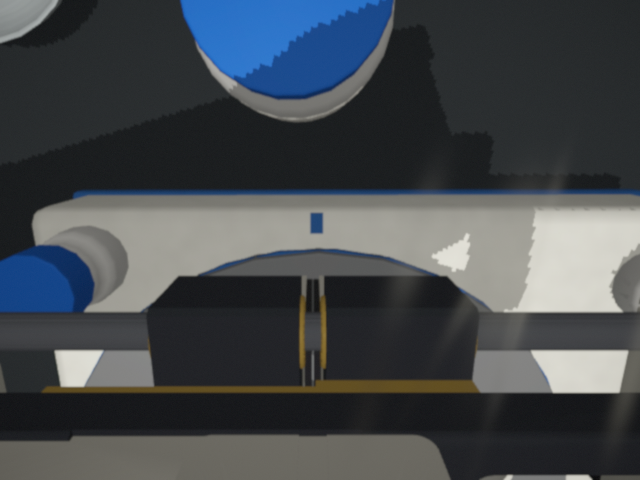

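```bash
python3 -m creep '[{"offset":[0,0,0.1],"spin":0},{"offset":[0,0,0.15],"spin":0}]'| grep -E "tool_pos|force"
python3 -m creep '[{"offset":[0,0,0.1],"spin":0},{"offset":[0,0,0.15],"spin":0}]'| grep -E "tool_pos|force"
python3 -m creep '[{"offset":[0,0,0.1],"spin":0},{"offset":[0,0,0.15],"spin":0}]'| grep -E "tool_pos|force"
python3 -m creep '[{"offset":[0,0,0.1],"spin":0},{"offset":[0,0,0.15],"spin":0}]'| grep -E "tool_pos|force"
```

```text
tool_pos: [0.5574, 0.0656, 0.0689]
ft_force: [0.7, 0.2, 0.1]
tool_pos: [0.5573, 0.0656, 0.0673]
ft_force: [-1.0, -0.3, 0.1]
tool_pos: [0.5573, 0.0656, 0.0658]
ft_force: [0.3, 0.5, -0.5]
tool_pos: [0.5573, 0.0656, 0.0643]
ft_force: [1.2, -0.6, 0.4]
```

```bash
python3 -m creep '[{"offset":[0,0,0.1],"spin":0},{"offset":[0,0,0.15],"spin":0}]'| grep -E "tool_pos|force"
python3 -m creep '[{"offset":[0,0,0.1],"spin":0},{"offset":[0,0,0.15],"spin":0}]'| grep -E "tool_pos|force"
python3 - <<'E'
from h import *
d=bot.snapshot("side")
im=d["image"][225:305,250:350,::-1].astype(float)
im=np.clip((im-20)*1.6,0,255).astype(np.uint8)
cv2.imwrite("pics/s8.png",cv2.resize(im,None,fx=7,fy=7,interpolation=cv2.INTER_CUBIC))
E
```

```text
tool_pos: [0.5573, 0.0655, 0.0628]
ft_force: [-0.9, 0.5, 0.2]
tool_pos: [0.5574, 0.0656, 0.0614]
ft_force: [0.6, 0.0, 0.3]
```

View pics/s8.png

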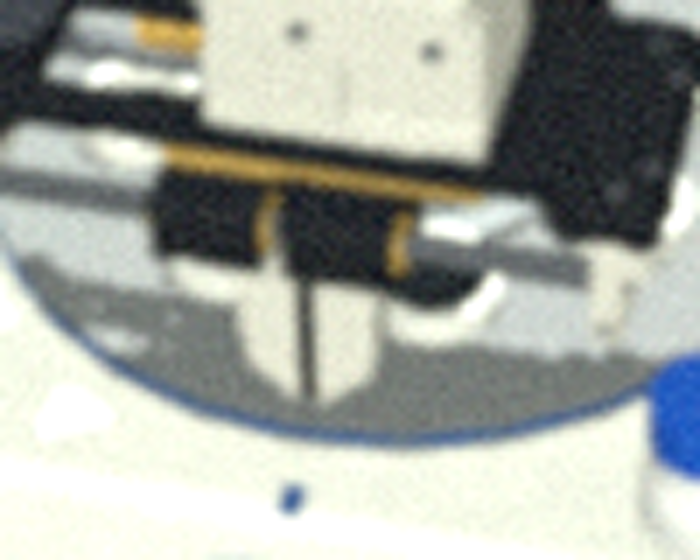

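```bash
python3 -m creep '[{"offset":[0,0,0.1],"spin":0},{"offset":[0,0,0.1],"spin":0}]'| grep -E "tool_pos|force"
python3 -m creep '[{"offset":[0,0,0.1],"spin":0},{"offset":[0,0,0.1],"spin":0}]'| grep -E "tool_pos|force"
python3 -m creep '[{"offset":[0,0,0.1],"spin":0},{"offset":[0,0,0.1],"spin":0}]'| grep -E "tool_pos|force"
python3 -m creep '[{"offset":[0,0,0.1],"spin":0},{"offset":[0,0,0.1],"spin":0}]'| grep -E "tool_pos|force"
python3 -m creep '[{"offset":[0,0,0.1],"spin":0},{"offset":[0,0,0.1],"spin":0}]'| grep -E "tool_pos|force"
python3 - <<'E'
from h import *
d=bot.snapshot("side")
im=d["image"][225:305,250:350,::-1].astype(float)
im=np.clip((im-20)*1.6,0,255).astype(np.uint8)
cv2.imwrite("pics/s9.png",cv2.resize(im,None,fx=7,fy=7,interpolation=cv2.INTER_CUBIC))
E
```

```text
tool_pos: [0.5574, 0.0656, 0.0604]
ft_force: [0.7, -0.3, 0.5]
tool_pos: [0.5573, 0.0656, 0.0593]
ft_force: [0.6, 0.3, 0.6]
tool_pos: [0.5573, 0.0656, 0.0583]
ft_force: [1.1, 0.8, 0.6]
tool_pos: [0.5573, 0.0656, 0.0573]
ft_force: [0.5, 0.3, -0.2]
tool_pos: [0.5574, 0.0656, 0.0564]
ft_force: [-0.3, -0.7, 1.6]
```

View pics/s9.png

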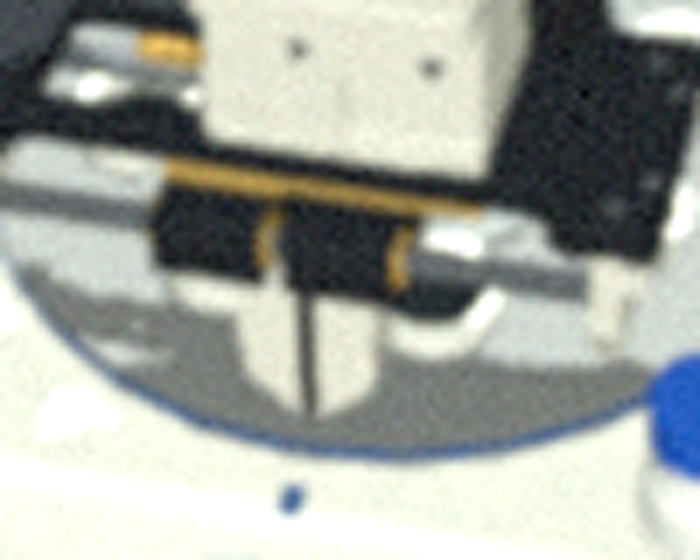

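Contact: the rim edge has dropped from row 432 to 445 and the force averages about 0.6 N, which is the drag. First touch was near TCP z≈0.061, so the real fingertips sit about 34 mm above the reported TCP. Continuing to the stop.

```bash
python3 -m creep '[{"offset":[0,0,0.05],"spin":0},{"offset":[0,0,0.1],"spin":0}]'| grep -E "tool_pos|force"
python3 -m creep '[{"offset":[0,0,0.05],"spin":0},{"offset":[0,0,0.05],"spin":0}]'| grep -E "tool_pos|force"
python3 -m creep '[{"offset":[0,0,0.05],"spin":0},{"offset":[0,0,0.05],"spin":0}]'| grep -E "tool_pos|force"
python3 -m creep '[{"offset":[0,0,0.05],"spin":0},{"offset":[0,0,0.05],"spin":0}]'| grep -E "tool_pos|force"
```

```text
tool_pos: [0.5576, 0.0657, 0.0556]
ft_force: [0.5, 0.2, 3.5]
tool_pos: [0.5576, 0.0657, 0.0552]
ft_force: [-0.1, 0.1, 3.7]
tool_pos: [0.5577, 0.0657, 0.0547]
ft_force: [-0.9, 0.1, 5.7]
tool_pos: [0.5578, 0.0657, 0.0544]
ft_force: [-0.5, 0.0, 6.4]
```

At about 6 N; easing slightly and holding.

```bash
for i in 1; do python3 -m creep '[{"offset":[0,0,-0.03],"spin":0},{"offset":[0,0,-0.03],"spin":0},{"offset":[0,0,-0.03],"spin":0}]'| grep -E "tool_pos|force"
python3 -m creep '[{"offset":[0,0,0],"spin":0},{"offset":[0,0,0],"spin":0},{"offset":[0,0,0],"spin":0}]'| grep -E "tool_pos|force"
python3 -m creep '[{"offset":[0,0,0],"spin":0},{"offset":[0,0,0],"spin":0},{"offset":[0,0,0],"spin":0}]'| grep -E "tool_pos|force|time"
python3 -m creep '[{"offset":[0,0,0],"spin":0},{"offset":[0,0,0],"spin":0}]'| grep -E "tool_pos|force"; done
```

```text
tool_pos: [0.5577, 0.0657, 0.0546]
ft_force: [-0.9, -0.8, 5.7]
tool_pos: [0.5578, 0.0657, 0.0546]
ft_force: [-1.2, 0.7, 5.8]
time: 11.9
tool_pos: [0.5577, 0.0657, 0.0546]
ft_force: [0.2, -0.3, 6.4]
tool_pos: [0.5578, 0.0657, 0.0546]
ft_force: [-0.3, 0.4, 5.8]
```

Left press: 5.9 N held about 1.1 s at z=0.0546. Now up over the knob and across to the right rim.

```bash
python3 -m creep '[{"offset":[0,0,-3],"spin":0},{"offset":[0,0,-7],"spin":0},{"offset":[0,0,-11],"spin":0},{"offset":[0,4,-11.5],"spin":0},{"offset":[0,9,-11.5],"spin":0},{"offset":[0,14,-11.5],"spin":0},{"offset":[0.1,18.5,-11.5],"spin":0},{"offset":[0.1,21.3,-11.5],"spin":0},{"offset":[0.1,21.8,-11],"spin":0},{"offset":[0.1,21.8,-10],"spin":0}]'
python3 -m creep '[{"offset":[0,0,2.5],"spin":0},{"offset":[0,0,5],"spin":0},{"offset":[0,0,7],"spin":0},{"offset":[0,0,7.6],"spin":0},{"offset":[0,0,7.6],"spin":0},{"offset":[0,0,7.6],"spin":0}]'
python3 - <<'E'
from h import *
s=bot.get_state();print(s["tool_pos"],s["qpos"].round(2))
d=bot.snapshot("side");cv2.imwrite("pics/s10.png",cv2.resize(d["image"][110:330,190:390,::-1],None,fx=2.7,fy=2.7))
d=bot.snapshot("wrist");cv2.imwrite("pics/w10.png",d["image"][:,:,::-1])
x=s["tool_pos"][:2]-[.5879,-.0385];print(x@[np.cos(.27),np.sin(.27)],x@[-np.sin(.27),np.cos(.27)])
E
```

```text
time: 13.1
tool_pos: [0.6164, -0.1454, 0.1536]
ee_rot: [[0.965, 0.263, 0.0], [0.263, -0.965, 0.0], [0.0, -0.0, -1.0]]
ft_force: [0.3, 0.9, 0.7]
width: 0.003
time: 13.7
tool_pos: [0.6168, -0.143, 0.079]
ee_rot: [[0.964, 0.267, 0.001], [0.267, -0.964, 0.0], [0.001, -0.0, -1.0]]
ft_force: [-0.6, 0.4, 0.6]
width: 0.006
[ 0.6168024  -0.14303401  0.07900892] [ 0.75  0.71 -0.81  1.68  0.59  1.01  0.01]
-2.721053825785918e-05 -0.10845601860971434
```

View pics/s10.png

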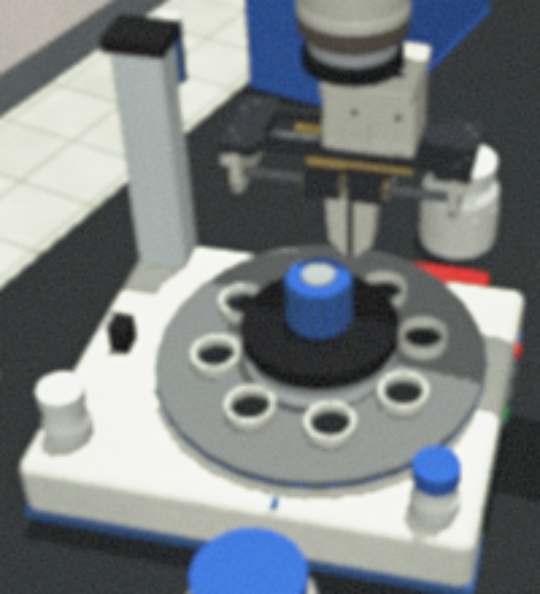

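View pics/w10.png

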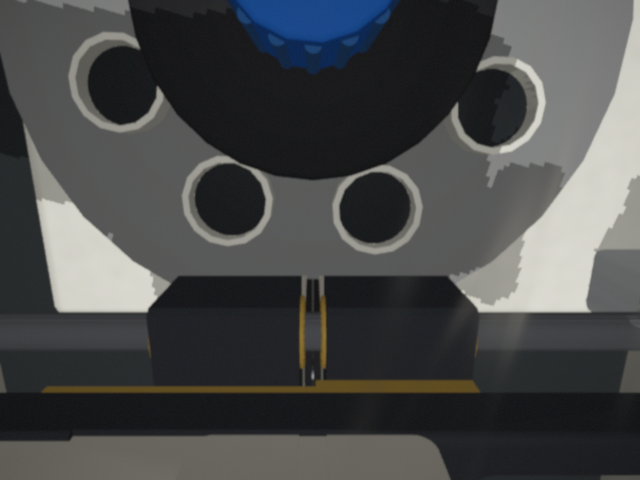

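The disc stays tipped left-down. The fingertips are over the right rim at (350,255) in the side crop, with local y = -108.5 mm. Feeling down.

```bash
python3 -m creep '[{"offset":[0,0,0.3],"spin":0},{"offset":[0,0,0.6],"spin":0},{"offset":[0,0,0.8],"spin":0},{"offset":[0,0,0.9],"spin":0}]'| grep -E "tool_pos|force"
python3 -m creep '[{"offset":[0,0,0.1],"spin":0},{"offset":[0,0,0.2],"spin":0}]'| grep -E "tool_pos|force"
python3 -m creep '[{"offset":[0,0,0.1],"spin":0},{"offset":[0,0,0.2],"spin":0}]'| grep -E "tool_pos|force"
python3 -m creep '[{"offset":[0,0,0.1],"spin":0},{"offset":[0,0,0.2],"spin":0}]'| grep -E "tool_pos|force"
python3 -m creep '[{"offset":[0,0,0.1],"spin":0},{"offset":[0,0,0.2],"spin":0}]'| grep -E "tool_pos|force"
python3 -m creep '[{"offset":[0,0,0.05],"spin":0},{"offset":[0,0,0.1],"spin":0},{"offset":[0,0,0.15],"spin":0}]'| grep -E "tool_pos|force"
python3 -m creep '[{"offset":[0,0,0.05],"spin":0},{"offset":[0,0,0.1],"spin":0}]'| grep -E "tool_pos|force"
```

```text
tool_pos: [0.6162, -0.1445, 0.069]
ft_force: [0.8, -0.2, 1.0]
tool_pos: [0.6163, -0.1444, 0.0672]
ft_force: [0.1, -0.2, 0.1]
tool_pos: [0.6163, -0.1443, 0.0652]
ft_force: [-0.3, -0.3, 0.6]
tool_pos: [0.6163, -0.1443, 0.0632]
ft_force: [0.0, -0.6, -0.2]
tool_pos: [0.6163, -0.1444, 0.0612]
ft_force: [-0.5, 0.0, 0.6]
tool_pos: [0.6163, -0.1443, 0.0597]
ft_force: [0.4, -0.1, 0.7]
tool_pos: [0.6163, -0.1443, 0.0587]
ft_force: [0.3, 0.1, -0.1]
```

```bash

python3 -m creep '[{"offset":[0,0,0.05],"spin":0},{"offset":[0,0,0.1],"spin":0}]'| grep -E "tool_pos|force"
python3 -m creep '[{"offset":[0,0,0.05],"spin":0},{"offset":[0,0,0.1],"spin":0}]'| grep -E "tool_pos|force"
python3 -m creep '[{"offset":[0,0,0.05],"spin":0},{"offset":[0,0,0.05],"spin":0}]'| grep -E "tool_pos|force"
python3 -m creep '[{"offset":[0,0,0.05],"spin":0},{"offset":[0,0,0.05],"spin":0}]'| grep -E "tool_pos|force"
python3 -m creep '[{"offset":[0,0,0.05],"spin":0},{"offset":[0,0,0.05],"spin":0}]'| grep -E "tool_pos|force"
```

```text
tool_pos: [0.6163, -0.1443, 0.0577]
ft_force: [0.2, -1.3, -0.0]
tool_pos: [0.6163, -0.1443, 0.0567]
ft_force: [-0.0, 0.0, 1.0]
tool_pos: [0.6163, -0.1443, 0.0563]
ft_force: [0.1, 0.0, 0.7]
tool_pos: [0.6164, -0.1443, 0.0559]
ft_force: [0.6, 0.4, 2.8]
tool_pos: [0.6165, -0.1443, 0.0554]
ft_force: [-1.3, -1.5, 2.5]
```

```bash

python3 -m creep '[{"offset":[0,0,0.05],"spin":0},{"offset":[0,0,0.05],"spin":0}]'| grep -E "tool_pos|force"
python3 -m creep '[{"offset":[0,0,0.04],"spin":0},{"offset":[0,0,0.04],"spin":0}]'| grep -E "tool_pos|force"
python3 -m creep '[{"offset":[0,0,0.04],"spin":0},{"offset":[0,0,0.04],"spin":0},{"offset":[0,0,0.04],"spin":0}]'| grep -E "tool_pos|force"
python3 -m creep '[{"offset":[0,0,0],"spin":0},{"offset":[0,0,0],"spin":0},{"offset":[0,0,0],"spin":0}]'| grep -E "tool_pos|force"
python3 -m creep '[{"offset":[0,0,0],"spin":0},{"offset":[0,0,0],"spin":0},{"offset":[0,0,0],"spin":0},{"offset":[0,0,0],"spin":0}]'| grep -E "tool_pos|force|time"
```

```text
tool_pos: [0.6165, -0.1443, 0.055]
ft_force: [-0.7, 0.1, 4.2]
tool_pos: [0.6165, -0.1443, 0.0546]
ft_force: [0.5, -1.3, 4.9]
tool_pos: [0.6166, -0.1443, 0.0543]
ft_force: [0.0, -0.2, 6.5]
tool_pos: [0.6166, -0.1443, 0.0543]
ft_force: [-0.5, 0.7, 5.2]
time: 17.9
tool_pos: [0.6166, -0.1443, 0.0543]
ft_force: [-0.3, -0.2, 5.8]
```

Right press: about 5.7 N held about 1 s at z=0.0543, symmetrical with the left. Measuring the tilt in pictures before and now for a second estimate of the play.

```bash

python3 - <<'E'
from h import *
c,sn=np.cos(.27),np.sin(.27);A=np.array([.5879,-.0385])
d=bot.snapshot("side");now=d["image"][:,:,::-1]
cv2.imwrite("pics/side_now.png",now)
s0=cv2.imread("pics/side0.png")
s10=cv2.imread("pics/s10.png") # 2.7x of [110:330,190:390]
nowc=cv2.resize(now[110:330,190:390],None,fx=2.7,fy=2.7);s0c=cv2.resize(s0[110:330,190:390],None,fx=2.7,fy=2.7)
def rows(im):
    out=[]
    for x in range(255,345,6):
        v=im[440:500,x-2:x+3].astype(float).mean(1);b=v[:,0]-v[:,2];b=b-np.median(b);b[b<b.max()*.4]=0
        out.append((b*np.arange(440,500)).sum()/b.sum())
    return np.array(out)
r0,rL,rR=rows(s0c),rows(s10),rows(nowc)
print(np.median(rL-r0)/2.7,np.median(r0-rR)/2.7); print((rL-r0).round(1),(r0-rR).round(1))
a=proj(d,[[A[0]-.125*sn,A[1]+.125*c,.085]]);b=proj(d,[[A[0]-.125*sn,A[1]+.125*c,.095]]);print("px/mm",(a-b)[0]/10)
E
```

```text
2.0354816895547643 4.397917944018854
[5.2 5.5 5.8 3.6 4.3 6.  5.6 5.8 5.2 5.7 5.8 5.5 5.2 5.5 5.1] [11.9 12.  11.6  6.6 12.2 11.9 12.  12.1 12.3 11.9 11.2 11.5 11.8 12.
 11.6]
px/mm [0.02308075 0.36742189]
```

Image tilts: left-down +0.044 rad from the start and right-loaded −0.096 rad, giving play ≈ 0.059 rad to either side (the disc started about 0.015 left-down). That's about 3.3 rad of knob. I'll turn somewhat less first. Lifting off, centring over the knob, opening, and pre-rotating anticlockwise.

```bash
python3 -m creep '[{"offset":[0,0,-3],"spin":0},{"offset":[0,0,-7],"spin":0},{"offset":[0,0,-11],"spin":0},{"offset":[0,-1,-11.5],"spin":0}]' | grep -E "tool_pos|time"
python3 -m creep '[{"offset":[0,-2.5,0],"spin":-0.1},{"offset":[0,-6,0],"spin":-0.25},{"offset":[0,-9,0],"spin":-0.39},{"offset":[0,-9.9,0],"spin":-0.54},{"offset":[0,-9.9,0],"spin":-0.69},{"offset":[0,-9.9,0],"spin":-0.84},{"offset":[0,-9.9,0],"spin":-0.99},{"offset":[0,-9.9,0],"spin":-1.14},{"offset":[0,-9.9,0],"spin":-1.29},{"offset":[0,-9.9,0],"spin":-1.4}]' 0 40
python3 - <<'E'
from h import *
s=bot.get_state();print(s["tool_pos"],s["qpos"].round(2),np.arctan2(s["ee_rot"][1,0],s["ee_rot"][0,0]))
x=s["tool_pos"][:2]-[.5875,-.0385];print("world err",x,"tool err",s["ee_rot"][:2,:2].T@x)
d=bot.snapshot("side");cv2.imwrite("pics/s11.png",cv2.resize(d["image"][110:330,190:390,::-1],None,fx=2.7,fy=2.7))
d=bot.snapshot("wrist");cv2.imwrite("pics/w11.png",d["image"][:,:,::-1])
E
```

```text
time: 18.35
tool_pos: [0.6168, -0.1361, 0.1735]
time: 19.35
tool_pos: [0.5864, -0.0391, 0.1676]
ee_rot: [[-0.104, 0.995, -0.002], [0.995, 0.104, 0.0], [0.001, -0.002, -1.0]]
ft_force: [-1.2, -0.2, -0.2]
width: 0.826
[ 0.58640971 -0.03908057  0.16762038] [ 0.85  0.71 -1.21  1.72  0.7   1.22  1.14] 1.675031417983295
world err [-0.00109029 -0.00058057] tool err [-0.00046397 -0.00114478]
```

View pics/s11.png

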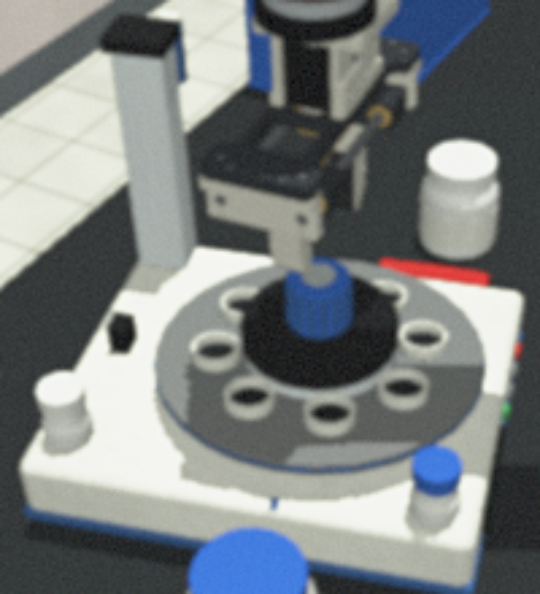

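View pics/w11.png

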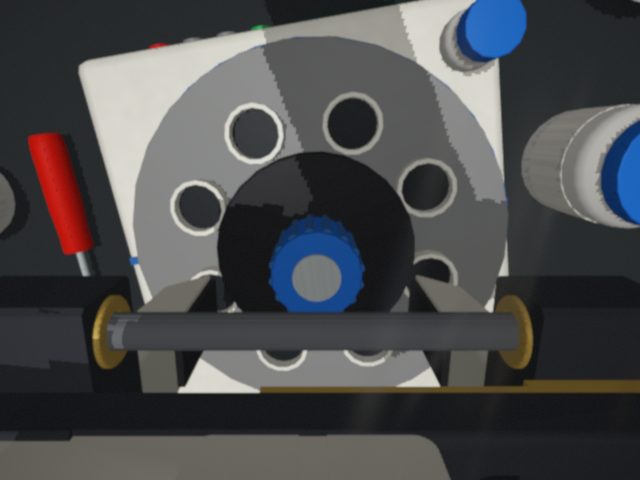

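Open fingers straddle the knob (wrist: cap at (316,278), fingers evenly either side). Continuing the pre-rotation and lowering part way, then checking the tip height.

```bash
python3 -m creep '[{"offset":[0.05,0.1,0],"spin":-0.15},{"offset":[0.05,0.1,1],"spin":-0.3},{"offset":[0.05,0.1,2],"spin":-0.45},{"offset":[0.05,0.1,3],"spin":-0.6},{"offset":[0.05,0.1,4],"spin":-0.75},{"offset":[0.05,0.1,5],"spin":-0.9},{"offset":[0.05,0.1,5.5],"spin":-1.0},{"offset":[0.05,0.1,5.5],"spin":-1.0},{"offset":[0.05,0.1,5.5],"spin":-1.0}]'
python3 - <<'E'
from h import *
s=bot.get_state();print(s["tool_pos"],s["qpos"].round(2),np.arctan2(s["ee_rot"][1,0],s["ee_rot"][0,0]))
x=s["tool_pos"][:2]-[.5875,-.0385];print("world err",x,"tool err",s["ee_rot"][:2,:2].T@x)
d=bot.snapshot("side");cv2.imwrite("pics/s12.png",cv2.resize(d["image"][150:270,240:380,::-1],None,fx=5,fy=5,interpolation=cv2.INTER_CUBIC))
R=s["ee_rot"]
for off in (0,-.033):
  for x in (-.046,.046): print(off,x,((proj(d,s["tool_pos"]+R@[x,0,off])-[240,150])*5).round())
E
```

```text
time: 20.35
tool_pos: [0.5879, -0.0383, 0.1135]
ee_rot: [[-0.889, 0.459, -0.001], [0.459, 0.889, 0.001], [0.001, 0.0, -1.0]]
ft_force: [-0.3, -0.5, 1.0]
width: 1.003
[ 0.58791882 -0.03832534  0.11352024] [ 0.89  0.9  -1.33  1.76  0.93  1.27  1.97] 2.664879420001881
world err [0.00041882 0.00017466] tool err [-0.00029198  0.00034736]
0 -0.046 [[279. 359.]]
0 0.046 [[405. 483.]]
-0.033 -0.046 [[276. 296.]]
-0.033 0.046 [[405. 419.]]
```

View pics/s12.png

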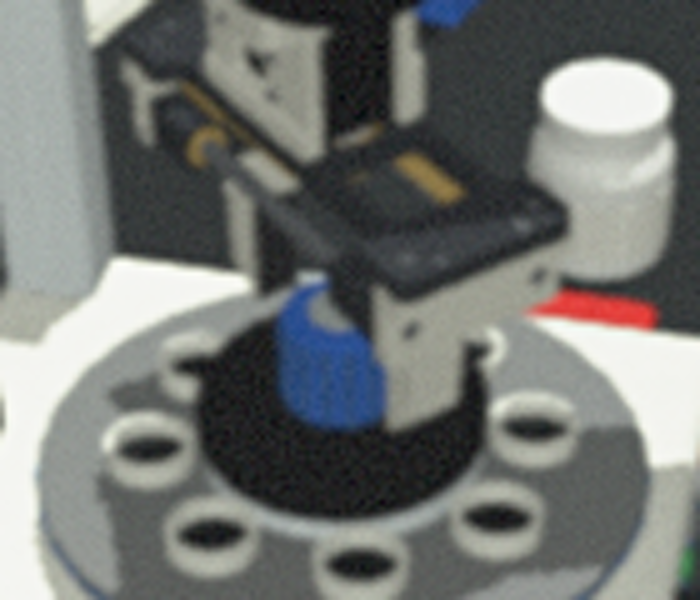

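The visible tip at (≈410,425) matches the 33 mm offset prediction (405,419). The real tip is now at 0.1465, so I'm lowering 12 mm (to 0.1345, above the skirt at 0.127) and closing.

```bash
python3 -m creep '[{"offset":[0,-0.03,0.4],"spin":0},{"offset":[0,-0.03,0.8],"spin":0},{"offset":[0,-0.03,1.2],"spin":0},{"offset":[0,-0.03,1.2],"spin":0},{"offset":[0,-0.03,1.2],"spin":0}]' | grep -E "tool|force"
python3 -m creep '[{"offset":[0,0,0],"spin":0},{"offset":[0,0,0],"spin":0},{"offset":[0,0,0],"spin":0},{"offset":[0,0,0],"spin":0},{"offset":[0,0,0],"spin":0},{"offset":[0,0,0],"spin":0}]' 1 35
python3 - <<'E'
from h import *
s=bot.get_state();print(s["torque"])
E
```

```text
tool_pos: [0.5881, -0.0389, 0.1018]
ft_force: [-0.6, -0.2, 0.0]
time: 21.5
tool_pos: [0.5881, -0.0389, 0.1019]
ee_rot: [[-0.89, 0.455, 0.0], [0.455, 0.89, 0.0], [-0.0, 0.0, -1.0]]
ft_force: [0.9, 0.3, -0.6]
width: 0.528
[ 0.1686247  -0.08779211  0.00102414]
```

Gripped (opening ≈ 48 mm). Turning clockwise in stages, watching the torque.

```bash
python3 -m creep '[{"offset":[0,0,0],"spin":0.1},{"offset":[0,0,0],"spin":0.24},{"offset":[0,0,0],"spin":0.38},{"offset":[0,0,0],"spin":0.52},{"offset":[0,0,0],"spin":0.66},{"offset":[0,0,0],"spin":0.8},{"offset":[0,0,0],"spin":0.94},{"offset":[0,0,0],"spin":1.08},{"offset":[0,0,0],"spin":1.22},{"offset":[0,0,0],"spin":1.36}]'
python3 - <<'E'
from h import *
s=bot.get_state();print(s["torque"],s["qpos"][6],np.arctan2(s["ee_rot"][1,0],s["ee_rot"][0,0]))
E
python3 -m creep '[{"offset":[0,0,0],"spin":0.1},{"offset":[0,0,0],"spin":0.24},{"offset":[0,0,0],"spin":0.38},{"offset":[0,0,0],"spin":0.52},{"offset":[0,0,0],"spin":0.66},{"offset":[0,0,0],"spin":0.8},{"offset":[0,0,0],"spin":0.94},{"offset":[0,0,0],"spin":1.08},{"offset":[0,0,0],"spin":1.14},{"offset":[0,0,0],"spin":1.14}]'
python3 - <<'E'
from h import *
s=bot.get_state();print(s["torque"],s["qpos"][6],np.arctan2(s["ee_rot"][1,0],s["ee_rot"][0,0]))
d=bot.snapshot("side");cv2.imwrite("pics/s13.png",cv2.resize(d["image"][150:300,220:400,::-1],None,fx=4,fy=4,interpolation=cv2.INTER_CUBIC))
E
```

```text
time: 22.5
tool_pos: [0.586, -0.0366, 0.1018]
ee_rot: [[0.262, 0.965, -0.003], [0.965, -0.262, 0.002], [0.001, -0.004, -1.0]]
ft_force: [-5.6, 3.8, 2.3]
width: 0.494
[1.02930758 0.83498725 0.17150596] 0.7507983162211758 1.305573050350593
time: 23.5
tool_pos: [0.5876, -0.0352, 0.1018]
ee_rot: [[0.986, 0.169, -0.0], [0.169, -0.986, 0.003], [0.0, -0.003, -1.0]]
ft_force: [-0.4, 6.3, -0.5]
width: 0.494
[ 1.18294731 -0.31279262 -0.10601938] -0.24109583322196684 0.17027612155654032
```

View pics/s13.png

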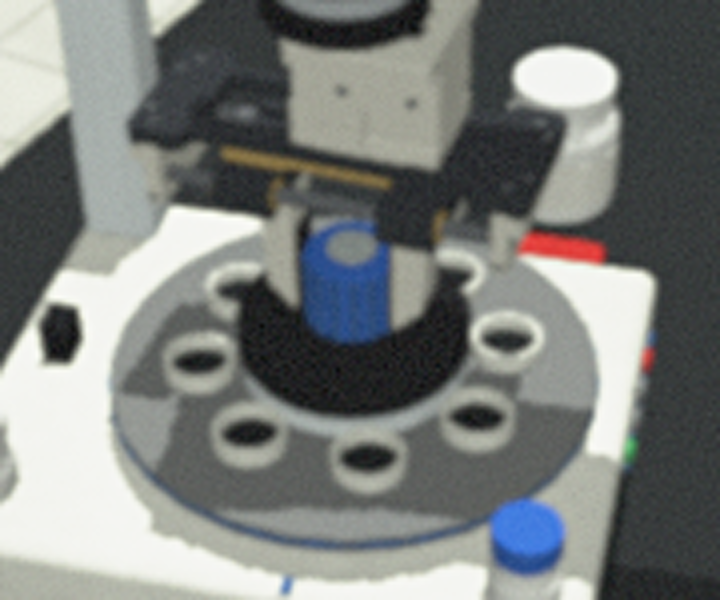

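Turned 2.50 rad so far; 0.8 more brings it to 3.3.

```bash
python3 -m creep '[{"offset":[0,0,0],"spin":0.1},{"offset":[0,0,0],"spin":0.24},{"offset":[0,0,0],"spin":0.38},{"offset":[0,0,0],"spin":0.52},{"offset":[0,0,0],"spin":0.66},{"offset":[0,0,0],"spin":0.8},{"offset":[0,0,0],"spin":0.83},{"offset":[0,0,0],"spin":0.83}]'
python3 - <<'E'
from h import *
s=bot.get_state();print(s["torque"],s["qpos"][6],np.arctan2(s["ee_rot"][1,0],s["ee_rot"][0,0]))
E
python3 -m creep '[{"offset":[0,0,0],"spin":0.83},{"offset":[0,0,0],"spin":0.83},{"offset":[0,0,0],"spin":0.83}]' 0
```

```text
time: 24.35
tool_pos: [0.5891, -0.0357, 0.1018]
ee_rot: [[0.79, -0.612, 0.002], [-0.612, -0.79, 0.003], [-0.0, -0.004, -1.0]]
ft_force: [2.7, 5.1, -4.9]
width: 0.493
[ 0.73926475 -1.01903995 -0.13615345] -0.965773796753294 -0.6592040813263234
time: 24.65
tool_pos: [0.588, -0.0385, 0.1019]
ee_rot: [[0.439, -0.899, -0.0], [-0.899, -0.439, 0.0], [-0.0, -0.0, -1.0]]
ft_force: [-1.1, 0.0, 0.1]
width: 0.711
```

I mistakenly repeated the spin in the opening call, so the hand turned as the fingers opened; the knob may have gone a touch further than 3.3. The press test will show it. Lifting clear and going to the left rim.

```bash
python3 -m creep '[{"offset":[0,0,0],"spin":0},{"offset":[0,0,0],"spin":0},{"offset":[0,0,-1.5],"spin":0},{"offset":[0,0,-4],"spin":0},{"offset":[0,0,-7.5],"spin":0}]' | grep -E "tool_pos|width|time"
python3 - <<'E'
from h import *
s=bot.get_state();y=np.arctan2(s["ee_rot"][1,0],s["ee_rot"][0,0]);print(y,"spin to .27:",-( .27-y))
A=np.array([.5882,-.038]);L=A+.109*np.array([-np.sin(.27),np.cos(.27)])
print("offset cm",s["ee_rot"][:2,:2].T@(L-s["tool_pos"][:2])*100, s["tool_pos"],s["qpos"][6])
d=bot.snapshot("side");cv2.imwrite("pics/side14.png",d["image"][:,:,::-1])
E
```

```text
time: 25.15
tool_pos: [0.5868, -0.0388, 0.1772]
width: 0.999
-1.1085122981448325 spin to .27: -1.3785122981448326
offset cm [-10.71030279  -2.24194569] [ 0.58682782 -0.03880898  0.17716018] -1.3088467196058184
```

```bash
python3 -m creep '[{"offset":[-2,-0.4,0],"spin":-0.14},{"offset":[-5,-1,0],"spin":-0.28},{"offset":[-8,-1.7,0],"spin":-0.42},{"offset":[-10,-2.1,0],"spin":-0.56},{"offset":[-10.7,-2.25,0],"spin":-0.7},{"offset":[-10.7,-2.25,0.5],"spin":-0.84},{"offset":[-10.7,-2.25,2],"spin":-0.98},{"offset":[-10.7,-2.25,4],"spin":-1.12},{"offset":[-10.7,-2.25,6.5],"spin":-1.26},{"offset":[-10.7,-2.25,9],"spin":-1.38}]' 1 20 | grep -E "tool_pos|width|time"
python3 -m creep '[{"offset":[0,0,0.6],"spin":0},{"offset":[0,0,1],"spin":0},{"offset":[0,0,1],"spin":0}]'
python3 - <<'E'
from h import *
s=bot.get_state();x=s["tool_pos"][:2]-[.5882,-.038];print(x@[np.cos(.27),np.sin(.27)],x@[-np.sin(.27),np.cos(.27)],np.arctan2(s["ee_rot"][1,0],s["ee_rot"][0,0]))
E
```

```text
time: 26.2
tool_pos: [0.5618, 0.0667, 0.0874]
width: 0.181
time: 26.5
tool_pos: [0.5614, 0.0671, 0.0778]
ee_rot: [[0.965, 0.264, 0.001], [0.264, -0.965, 0.0], [0.001, 0.0, -1.0]]
ft_force: [0.0, -0.4, -0.0]
width: 0.007
0.0022360516189481295 0.10842468259751982 0.2670816039694466
```

```bash
python3 -m creep '[{"offset":[-0.2,-0.05,0.4],"spin":0},{"offset":[-0.2,-0.05,0.8],"spin":0},{"offset":[-0.2,-0.05,1.1],"spin":0},{"offset":[-0.2,-0.05,1.1],"spin":0}]' | grep -E "tool_pos|force"
python3 -m creep '[{"offset":[0,0,0.1],"spin":0},{"offset":[0,0,0.1],"spin":0}]'| grep -E "tool_pos|force"
python3 -m creep '[{"offset":[0,0,0.1],"spin":0},{"offset":[0,0,0.1],"spin":0}]'| grep -E "tool_pos|force"
python3 -m creep '[{"offset":[0,0,0.1],"spin":0},{"offset":[0,0,0.1],"spin":0}]'| grep -E "tool_pos|force"
python3 -m creep '[{"offset":[0,0,0.1],"spin":0},{"offset":[0,0,0.1],"spin":0}]'| grep -E "tool_pos|force"
python3 -m creep '[{"offset":[0,0,0.05],"spin":0},{"offset":[0,0,0.05],"spin":0}]'| grep -E "tool_pos|force"
```

```text
tool_pos: [0.5586, 0.0668, 0.0657]
ft_force: [-0.3, -0.0, 0.1]
tool_pos: [0.5588, 0.0669, 0.0649]
ft_force: [-0.3, 0.1, -0.0]
tool_pos: [0.5587, 0.0669, 0.0639]
ft_force: [0.5, 0.4, 0.0]
tool_pos: [0.5588, 0.0669, 0.0629]
ft_force: [0.7, 0.1, -0.3]
tool_pos: [0.559, 0.067, 0.0622]
ft_force: [-0.8, -0.6, 3.5]
tool_pos: [0.559, 0.0671, 0.0617]
ft_force: [-0.6, 0.3, 3.8]
```

```bash
python3 -m creep '[{"offset":[0,0,0.04],"spin":0},{"offset":[0,0,0.04],"spin":0}]'| grep -E "tool_pos|force"
python3 -m creep '[{"offset":[0,0,0],"spin":0},{"offset":[0,0,0],"spin":0},{"offset":[0,0,0],"spin":0}]'| grep -E "tool_pos|force"
python3 -m creep '[{"offset":[0,0,0],"spin":0},{"offset":[0,0,0],"spin":0},{"offset":[0,0,0],"spin":0}]'| grep -E "tool_pos|force"
python3 -m creep '[{"offset":[0,0,0],"spin":0},{"offset":[0,0,0],"spin":0},{"offset":[0,0,0],"spin":0}]'| grep -E "tool_pos|force|time"
python3 - <<'E'
from h import *
d=bot.snapshot("side");cv2.imwrite("pics/sideL2.png",d["image"][:,:,::-1])
E
```

```text
tool_pos: [0.559, 0.0671, 0.0613]
ft_force: [-0.2, 0.1, 5.6]
tool_pos: [0.559, 0.0671, 0.0613]
ft_force: [-0.5, 0.2, 4.8]
tool_pos: [0.559, 0.0671, 0.0613]
ft_force: [0.3, 0.5, 4.6]
time: 29.0
tool_pos: [0.559, 0.0671, 0.0613]
ft_force: [-0.6, -0.0, 4.0]
```

Left now: 4.75 N held 1 s at z=0.0613, contact at about 0.0627, so only about 1.4 mm of spring. Now the right.

```bash
python3 -m creep '[{"offset":[0,0,-3],"spin":0},{"offset":[0,0,-7],"spin":0},{"offset":[0,0,-10.5],"spin":0},{"offset":[0,4,-10.7],"spin":0},{"offset":[0,9,-10.7],"spin":0},{"offset":[0,14,-10.7],"spin":0},{"offset":[0,18.5,-10.7],"spin":0},{"offset":[0,21.3,-10.7],"spin":0},{"offset":[0,21.8,-10],"spin":0},{"offset":[0,21.8,-8],"spin":0}]' | grep -E "tool_pos|time"
python3 -m creep '[{"offset":[0,0,2.5],"spin":0},{"offset":[0,0,5],"spin":0},{"offset":[0,0,6.5],"spin":0},{"offset":[0,0,7.1],"spin":0},{"offset":[0,0,7.3],"spin":0},{"offset":[0,0,7.3],"spin":0}]'
python3 - <<'E'
from h import *
s=bot.get_state();x=s["tool_pos"][:2]-[.5882,-.038];print(x@[np.cos(.27),np.sin(.27)],x@[-np.sin(.27),np.cos(.27)])
E
```

```text
time: 30.05
tool_pos: [0.6178, -0.1449, 0.1415]
time: 30.65
tool_pos: [0.6172, -0.1428, 0.0687]
ee_rot: [[0.964, 0.266, 0.001], [0.266, -0.964, 0.0], [0.001, 0.0, -1.0]]
ft_force: [0.4, -0.2, 0.3]
width: 0.0
3.008126258153017e-05 -0.1087957590655319
```

```bash
python3 -m creep '[{"offset":[0,0,0.2],"spin":0},{"offset":[0,0,0.3],"spin":0},{"offset":[0,0,0.3],"spin":0}]'| grep -E "tool_pos|force"
python3 -m creep '[{"offset":[0,0,0.1],"spin":0},{"offset":[0,0,0.1],"spin":0}]'| grep -E "tool_pos|force"
python3 -m creep '[{"offset":[0,0,0.1],"spin":0},{"offset":[0,0,0.1],"spin":0}]'| grep -E "tool_pos|force"
python3 -m creep '[{"offset":[0,0,0.05],"spin":0},{"offset":[0,0,0.05],"spin":0}]'| grep -E "tool_pos|force"
python3 -m creep '[{"offset":[0,0,0.05],"spin":0},{"offset":[0,0,0.05],"spin":0}]'| grep -E "tool_pos|force"
python3 -m creep '[{"offset":[0,0,0.05],"spin":0},{"offset":[0,0,0.05],"spin":0}]'| grep -E "tool_pos|force"
```

```text
tool_pos: [0.6169, -0.1434, 0.0655]
ft_force: [-0.4, -0.1, -0.6]
tool_pos: [0.6167, -0.1433, 0.0641]
ft_force: [-0.7, -0.4, -0.1]
tool_pos: [0.6167, -0.1433, 0.063]
ft_force: [0.4, -0.5, -0.0]
tool_pos: [0.6168, -0.1433, 0.0627]
ft_force: [-0.4, -0.6, 1.8]
tool_pos: [0.6168, -0.1433, 0.0622]
ft_force: [0.4, -0.0, 2.1]
tool_pos: [0.6169, -0.1433, 0.0618]
ft_force: [0.1, -0.9, 5.0]
```

```bash
python3 -m creep '[{"offset":[0,0,0.02],"spin":0},{"offset":[0,0,0.03],"spin":0}]'| grep -E "tool_pos|force"
python3 -m creep '[{"offset":[0,0,0],"spin":0},{"offset":[0,0,0],"spin":0},{"offset":[0,0,0],"spin":0}]'| grep -E "tool_pos|force"
python3 -m creep '[{"offset":[0,0,0],"spin":0},{"offset":[0,0,0],"spin":0},{"offset":[0,0,0],"spin":0}]'| grep -E "tool_pos|force"
python3 -m creep '[{"offset":[0,0,0],"spin":0},{"offset":[0,0,0],"spin":0},{"offset":[0,0,0],"spin":0}]'| grep -E "tool_pos|force|time"
python3 - <<'E'
from h import *
d=bot.snapshot("side");now=d["image"][:,:,::-1];cv2.imwrite("pics/sideR2.png",now)
print(bot.get_state()["ft_force"])
f=lambda n:cv2.resize(cv2.imread(n)[110:330,190:390],None,fx=2.7,fy=2.7)
def rows(im):
    out=[]
    for x in range(255,345,6):
        v=im[440:500,x-2:x+3].astype(float).mean(1);b=v[:,0]-v[:,2];b=b-np.median(b);b[b<b.max()*.4]=0
        out.append((b*np.arange(440,500)).sum()/b.sum())
    return np.array(out)
s10=cv2.imread("pics/s10.png")
R={n:rows(f("pics/"+n+".png")) for n in ("side0","side_now","side14","sideL2","sideR2")};R["s10"]=rows(s10)
for n in R: print(n,(np.median(R[n]-R["side14"])/2.7/.367).round(2),"mm at 125")
E
```

```text
tool_pos: [0.6169, -0.1433, 0.0615]
ft_force: [-0.7, -0.1, 4.3]
tool_pos: [0.6169, -0.1433, 0.0614]
ft_force: [-0.1, -0.2, 4.6]
tool_pos: [0.6169, -0.1433, 0.0614]
ft_force: [-0.5, 0.1, 5.4]
time: 33.05
tool_pos: [0.6169, -0.1433, 0.0613]
ft_force: [0.6, -1.0, 5.0]
[-0.05784183 -1.13538148  5.20247734]
side0 2.1 mm at 125
side_now -9.71 mm at 125
side14 0.0 mm at 125
sideL2 1.54 mm at 125
sideR2 -1.02 mm at 125
s10 7.73 mm at 125
```

Right: 5.0 N held about 1 s at z=0.0614. In the pictures the loaded left-to-right swing is 2.6 mm at the edge, i.e. about 1.1 mm per side at the press point, which is the "snug" value; before tightening it was about 17.4 mm. I'll refine that with averaged frames, loaded versus released.

```bash
cat > avg.py <<'E'
from h import *
import sys
a=np.mean([bot.snapshot("side")["image"][:,:,::-1].astype(float) for _ in range(6)],0);np.save(sys.argv[1],a)
s=bot.get_state();print(s["tool_pos"][2],s["ft_force"][2],s["time"])
E
python3 avg.py aR.npy
python3 -m creep '[{"offset":[0,0,-0.2],"spin":0},{"offset":[0,0,-0.5],"spin":0},{"offset":[0,0,-0.5],"spin":0}]'| grep -E "tool_pos|force"
python3 avg.py a0.npy
python3 - <<'E'
import numpy as np,cv2
R=np.load("aR.npy");Z=np.load("a0.npy")
L=cv2.imread("pics/sideL2.png").astype(float)
c=lambda a:cv2.GaussianBlur((a[...,0]*.5+a[...,1]*.5)[272:290,270:325],(0,0),.7)
def shift(a,b):
    best=None
    f=lambda im,dy:cv2.warpAffine(im,np.float32([[1,0,0],[0,1,dy]]),im.shape[1::-1],flags=cv2.INTER_CUBIC)
    ds=np.arange(-3,3.01,.02);e=[np.mean((f(a,d)-b)[4:-4]**2) for d in ds];k=int(np.argmin(e));return ds[k]
print("zero->R px",shift(c(Z),c(R)),"zero->L",shift(c(Z),c(L)), "L->R",shift(c(L),c(R)), "per mm .367 at 125")
def rows(im):
    out=[]
    for x in range(284,318,2):
        v=im[276:296,x-1:x+2].mean(1);b=v[:,0]-v[:,2];b=b-np.median(b);b[b<b.max()*.35]=0
        out.append((b*np.arange(276,296)).sum()/b.sum())
    return np.array(out)
print("blue: R-Z",np.median(rows(R)-rows(Z))/.367,"mm; L-Z",np.median(rows(L)-rows(Z))/.367)
E
```

```text
0.06135920206350942 5.311268719652922 33.4
tool_pos: [0.6163, -0.143, 0.0661]
ft_force: [-0.0, 0.6, 0.2]
0.0659962917366185 0.833280715114851 34.0
zero->R px -0.4199999999999977 zero->L -1.819999999999999 L->R 3.0000000000000053 per mm .367 at 125
blue: R-Z -1.1099974964352748 mm; L-Z 1.5146594210528928
```

Released, the disc springs back level; loaded drop is about 1.0 mm (right) and 1.3 mm (left) at the press point. That's snug, about 0.3 rad past the end of play, so no nip is needed. Lifting clear and doing a final check.

```bash
python3 -m creep '[{"offset":[0,0,-3],"spin":0},{"offset":[0,0,-7],"spin":0},{"offset":[0,0,-11],"spin":0},{"offset":[0,2,-14],"spin":0},{"offset":[-2,5,-16],"spin":0},{"offset":[-5,8,-16],"spin":0},{"offset":[-8,10,-16],"spin":0},{"offset":[-11,13,-16],"spin":0},{"offset":[-13,15,-16],"spin":0},{"offset":[-13,15,-16],"spin":0}]'
python3 - <<'E'
from h import *
d=bot.snapshot("top");cv2.imwrite("pics/t15.png",d["image"][:,:,::-1])
E
```

```text
time: 35.0
tool_pos: [0.5276, -0.3288, 0.2255]
ee_rot: [[0.966, 0.257, -0.003], [0.257, -0.966, -0.003], [-0.003, 0.002, -1.0]]
ft_force: [0.5, -0.4, 0.1]
width: 0.006
```

View pics/t15.png

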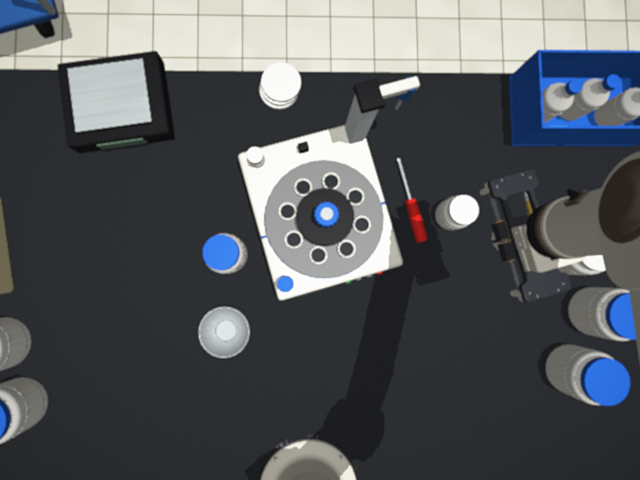

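The pots (285,284) and (256,157), jars (223,253) and (462,210), dish (224,332) and screwdriver (413,205) are all where they were, and the arm is clear.

```bash
python3 -m creep '[{"offset":[0,0,0],"spin":0},{"offset":[0,0,0],"spin":0}]' | grep -E "time|force"; python3 -c "
from station import bot
print(bot.sign_off())"
```

```text
time: 35.25
ft_force: [0.7, 0.2, -0.0]
the job is handed in; nothing more can be done
None
```

The play is out of the turntable and the job is handed in at 35 s; no verdict came back.

- **First presses:** I pressed the left rim and then the right at about 6 N, each held about 1 s. The rim swung about 17.4 mm left to right at its edge, which is about 0.059 rad of play to either side.
- **Knob:** I turned it clockwise about 3.3 rad.
- **Proof presses:** I pressed left and then right again at about 5 N, each held about 1 s. The rim gave only about 1.3 mm (left) and 1.0 mm (right) by the pictures, and sprang back level after the right press. That is the snug value, so I did not nip the knob any further.
- **End state:** The arm is clear, and the pots, jars, dish and screwdriver stand where they were.

Three things disagreed or went wrong:
- **Finger length:** The real fingertips end about 33 mm short of the reported TCP. I found this by touch and in the pictures and allowed for it everywhere.
- **Slip on release:** By mistake I left a spin in the move that opened the fingers off the knob. It may have turned the knob slightly past 3.3 rad, but the proof presses still came out snug, not tight.
- **Spring estimates:** By force and height the final spring came out at 1.4–1.6 mm, a little more than the pictures show. Both are below the 1.9 mm of play just gone.

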